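Clear the transit spacers from a press tool and fit its check probe

TASK

Shut off the press air by pushing the air lever fully over, away from the robot, then pull every spacer plate out of the narrow gaps in the press tool by its top edge and stand each one upright, seated in a pocket of the wooden rack. Then push the check probe fully home into the opening in the end of the press tool, let go of it, and turn the air back on by bringing the lever fully back towards the robot. Never handle the spacers while the air is on, and leave the flask, roll, carton and screwdriver where they are.

Things in the scene. Friction and masses are not known exactly. Their poses are not given: they have to be found in the camera images.
- press_tool: Steel press tool fixed to the bench: a block 80 (its x) x 307 (y) x 90 mm high. Origin at bench level below the middle of its four gaps, z up; it spans y -175 to +132 mm. In its top, four narrow open gaps run along x, 64 mm apart in y, each 64 mm long, 12.5 mm wide and 55 mm deep (floor at z = 35 mm).
- gap0 (a point): Centre of the mouth of gap 0, level with the tool's top; axes as the press tool's (gap long in x, 12.5 mm wide in y). It may hold a spacer or be empty.
- gap1 (a point): Centre of the mouth of gap 1, level with the tool's top; axes as the press tool's (gap long in x, 12.5 mm wide in y). It may hold a spacer or be empty.
- gap2 (a point): Centre of the mouth of gap 2, level with the tool's top; axes as the press tool's (gap long in x, 12.5 mm wide in y). It may hold a spacer or be empty.
- gap3 (a point): Centre of the mouth of gap 3, level with the tool's top; axes as the press tool's (gap long in x, 12.5 mm wide in y). It may hold a spacer or be empty.
- opening (a point): Centre of the square 16 by 16 mm mouth of the probe opening, in the tool's upright end face at its y = -175 mm, 45 mm above the bench. The bore runs level along the tool's +y, 60 mm deep, with plain steel walls.
- rack: Plywood storage rack fixed to the bench, 88 mm (its x) by 196 mm (its y) by 55 mm high, z up, origin at the centre of its underside. Three open pockets run along its x, 64 mm apart in y, each 72 mm long (x), 20 mm wide (y), 43 mm deep. All pockets are empty at the start.
- pocket0 (a point): Centre of the floor of pocket 0 of the rack, 12 mm above the bench (mouth at 55 mm); axes as the rack's.
- pocket1 (a point): Centre of the floor of pocket 1 of the rack, 12 mm above the bench (mouth at 55 mm); axes as the rack's.
- pocket2 (a point): Centre of the floor of pocket 2 of the rack, 12 mm above the bench (mouth at 55 mm); axes as the rack's.
- spacer0: Brass spacer plate 60 mm long (its x), 10 mm thick (y), 80 mm tall (z), about 0.4 kg; origin at the centre of its lower 60 x 10 mm edge. At the start it stands on the floor of a gap of the press tool, x along the tool's x, only its top 25 mm showing. Two or three of the four spacers are present.
- spacer1: Brass spacer plate 60 mm long (its x), 10 mm thick (y), 80 mm tall (z), about 0.4 kg; origin at the centre of its lower 60 x 10 mm edge. At the start it stands on the floor of a gap of the press tool, x along the tool's x, only its top 25 mm showing. Two or three of the four spacers are present.
- spacer2: Brass spacer plate 60 mm long (its x), 10 mm thick (y), 80 mm tall (z), about 0.4 kg; origin at the centre of its lower 60 x 10 mm edge. At the start it stands on the floor of a gap of the press tool, x along the tool's x, only its top 25 mm showing. Two or three of the four spacers are present.
- spacer3: Brass spacer plate 60 mm long (its x), 10 mm thick (y), 80 mm tall (z), about 0.4 kg; origin at the centre of its lower 60 x 10 mm edge. At the start it stands on the floor of a gap of the press tool, x along the tool's x, only its top 25 mm showing. Two or three of the four spacers are present.
- probe: Check probe lying loose on the bench: black square handle 80 mm long (its x, -40 to +40 mm), 24 x 24 mm, and a steel shaft 10 mm in diameter, 55 mm long, on the handle's axis at its +x end (x = 40 to 95 mm); about 0.1 kg. Origin at the centre of the handle's underside, axis 12 mm above it, z up. The handle is wider than the opening and stops against the tool's end face.
- probe_tip (a point): The free end of the probe's shaft, on its axis; axes as the probe's.
- air_lever (a joint): Angle (rad) of the air valve lever: an 80 mm steel arm with a dark ball 26 mm in diameter at its end, on a level hinge pin 22 mm above the bench in a low block (70 x 50 x 25 mm). 0 = air on, leaning 0.5 rad from upright towards the robot; 1.0 = air off, leaning 0.5 rad away; both are end stops. It stays where left and takes about 1 N at the ball, pushed or pinched and led along its arc.
- air_lever_tip (a point): Centre of the lever's ball, 80 mm from the hinge axis. This frame turns with the lever: its y axis is always along the hinge pin; at joint value 0 its x is level and points away from the robot, the way the lever is pushed, and z is up.
- flask: Bystander: steel drinking flask standing upright, 64 mm in diameter, 190 mm tall, origin at the centre of its underside.
- tape_roll: Bystander: cardboard-coloured roll, 84 mm in diameter, 24 mm high, lying flat, origin at the centre of its underside.
- carton: Bystander: closed cardboard carton 80 by 110 by 60 mm high, origin at the centre of its underside.
- screwdriver: Bystander: screwdriver about 0.2 m long lying at the far side of the bench.
Mind the look-alikes: they are no part of the job. Leave any yellow look-alike of the part that bears air_lever alone. Several things look just like the probe: the one meant starts farthest to the robot's right.

How it is judged:
On the way, in this order (a step that is already met when the one before it is completed fails the run):
1. the air is shut off: the lever is pushed fully over, away from the robot (value of joint air_lever above 0.85 rad), for 0.2 s.
2. every spacer stands seated in a pocket of the rack (z of spacer0 in the frame of rack between 0.005 and 0.018 m and y of spacer0 in the frame of rack between -0.085 and 0.085 m and x of spacer0 in the frame of rack between -0.02 and 0.02 m and angle between each of spacer0, spacer1, spacer2, spacer3's own z axis and vertical below 0.35 rad and z of spacer1 in the frame of rack between 0.005 and 0.018 m and y of spacer1 in the frame of rack between -0.085 and 0.085 m and x of spacer1 in the frame of rack between -0.02 and 0.02 m and z of spacer2 in the frame of rack between 0.005 and 0.018 m and y of spacer2 in the frame of rack between -0.085 and 0.085 m and x of spacer2 in the frame of rack between -0.02 and 0.02 m and z of spacer3 in the frame of rack between 0.005 and 0.018 m and y of spacer3 in the frame of rack between -0.085 and 0.085 m and x of spacer3 in the frame of rack between -0.02 and 0.02 m), for 0.2 s.
3. the probe is fully home in the opening and let go (y of probe_tip in the frame of opening above 0.048 m and x of probe_tip in the frame of opening between -0.01 and 0.01 m and z of probe_tip in the frame of opening between -0.012 and 0.012 m and angle between the x axis of probe and the y axis of press_tool, either way round below 0.25 rad and contact force between the fingers and probe below 0.3 N), for 0.2 s.
4. the air is on again: the lever is back fully towards the robot (value of joint air_lever below 0.15 rad), for 0.2 s.
At the end, for the whole second after the job is handed in: Every spacer present stands in a rack pocket, lower edge within 6 mm of its floor, tilted under 0.35 rad; the probe tip is over 48 mm inside the opening (full depth 55), axis within 0.25 rad of the bore; the air lever reads below 0.15 rad; all at rest (all of step 2 and y of probe_tip in the frame of opening above 0.048 m and x of probe_tip in the frame of opening between -0.01 and 0.01 m and z of probe_tip in the frame of opening between -0.012 and 0.012 m and angle between the x axis of probe and the y axis of press_tool, either way round below 0.25 rad and value of joint air_lever below 0.15 rad and linear speed of each of spacer0, spacer1, spacer2, spacer3, probe below 0.03 m/s); the robot touches nothing.
It fails at once if a spacer is handled while the air is on (lever below 0.5 rad) (value of joint air_lever below 0.5 rad and (contact force between the fingers and spacer0 above 1 N or contact force between the fingers and spacer1 above 1 N or contact force between the fingers and spacer2 above 1 N or contact force between the fingers and spacer3 above 1 N)).
It fails at once if a bystander is moved by more than 30 mm (distance of any of flask, tape_roll, carton, screwdriver from where it was at the start of the episode above 0.03 m).
It fails at once if the flask is knocked over (angle between flask's own z axis and vertical above 0.5 rad).
Of spacer0, spacer1, spacer2, spacer3 only 2 to 3 are there at a start; the rules pass over those that are not, and their reading is None.
At some moment in a run one of probe may be knocked a few centimetres aside while the robot is not near it.
It also fails if it takes over 210 s, if anything falls off the work surface, if the arm or the gripper's body presses on something with over 40 N, if the wrist force passes 120 N, or if a joint passes its speed limit or range.

ROBOT

A 7-joint arm with a two-finger parallel gripper is mounted at the origin on the work surface. World frame = base frame: x ahead of the robot, y to its left, z up, the work surface at z = 0. Lengths are in m, angles in rad, forces in N, time in s.
With the tool pointing down it reaches from about 0.4 to 0.875 m from the base axis. Payload 6.5 kg.
Tool frame: the origin (TCP) lies at the centre of the arm's flange, where the gripper is bolted on; the fingertips stand nose_length ahead of it and the grasp point (between the pads) lies 155 mm ahead of it (nose_length is the distance from the TCP to the fingertips, in m); z points along the fingers, y is the direction in which the jaws open and shut (so a half turn about z gives the same grasp; the last joint's range is limited). The gripper opens to 85 mm and grips with 20 to 120 N. Pads are 22 mm wide; open, the fingers measure 114 mm over their backs; the gripper's body (76 mm by 85 mm) begins 54 mm behind the grasp point. The pads swing forward as they close: fully open they stand 13 mm farther back than shut.
Start: joints at [1.179, 0.536, -0.004, 1.538, 0.003, 1.067, -0.071], TCP at [0.208, -0.616, 0.405] pointing down, gripper open.
Joint ranges: [-2.7, 2.7], [-0.37, 2.16], [-1.27, 1.26], [0.24, 2.4], [-1.31, 4.45], [0.19, 1.91], [-2.76, 2.76]. Speed limits (rad/s): [2.39, 2.39, 3.14, 3.14, 3.14, 3.14, 3.14].

INTERFACE

Orientations are given as a unit quaternion [w, x, y, z].
In Python, from plant import * gives the robot as it stands.
- The arm moves only by the tool servo_tool, never from a script. Its argument "commands" is a list of rows, each a list of 5 numbers: the finger opening in cm, from 0 to 8.54, then the shift along the tool's x, y, z in cm, then the turn about the tool's z in degrees. A call has 1 to 10 rows; each row shifts and turns the pose as measured when the row begins, along the tool's axes as they then stand; what a row does not reach is not made up. A row lasts 1/8 s, in which the tool goes at most 62.5 mm and 10.7 degrees, less where a joint would pass 70% of its speed; a pose out of reach is approached as far as the arm can. A call is refused whole if a number of a shift passes 6.25 or a number of a turn 10.7, either way. A call with a gripper value outside its range is refused whole. The fingers move at their own pace and stop on an object; "force" is the grip in N (left out, the last holds). Time passes only in rows, so rows that do not move let the fingers close. It gives the time, the measured TCP pose, the force and the opening at its end, in the units of the state.
- get_state(): the state, without advancing time (a new reading comes with each control period).
- snapshot(name): name is "scene" or "side" or "wrist"; returns the picture (480x640x3 uint8, red, green, blue); there is no depth.
- calibration(name): a dict with "intrinsics" (3x3 intrinsics, pixels), "distortion" ([k1, k2, p1, p2, k3] as OpenCV has them; the pictures are not rectified), "world_to_cam" (4x4, takes a point from world to camera coordinates); the wrist camera has in their place "T_tool_cam" (4x4, takes a point from camera to tool coordinates, whose origin is the TCP and whose axes are the flange's). Camera axes: x right, y up, looking along -z (the intrinsics and any distortion apply to the point x, -y, -z); pixel columns grow to the right and rows downward; lengths in m; the calibration is good to about 2 mm. A picture is of the moment at which its call begins: read the wrist's pose just before it. calibration takes no time and is no camera call.
- hand_in(): hands the job in, once; it reports no verdict.
The state is a dict: "clock": time; "joints": joint angles; "joint_vel": joint speeds; "joint_efforts": joint torques, N m; "tcp_pos": TCP position; "tcp_rot": TCP orientation; "contact_force": force on the tool from outside, world axes, zero at the start; "moment": the same for the moment, N m; "width": finger opening in m.
Only numpy, scipy, OpenCV 4.12 (cv2) and the standard library are available. Lean on these libraries where they do the work, as an engineer would, in place of code of your own. Each camera call takes 0.05 s, during which the arm holds its last target.

## Working session

There is one attempt and no reset: what is moved stays moved. The work goes in short steps, Python scripts to look and compute and a tool call to move; the robot and the scene stay as the last step left them, time stands still between calls to the robot, and variables do not carry over. Pictures are saved under pics/ and viewed, and the job is handed in when it is done.

Besides the shell and the picture viewer there is one more tool, called after "Emit:" as name(argument=value, ...), one argument or row to a line, values as JSON. servo_tool: Moves the arm, as the interface text tells. Its arguments: {"type":"object","properties":{"commands":{"type":"array"},"force":{"type":"number"}},"required":["commands"]}

```bash
ls; mkdir -p pics; python3 - <<'E'
from plant import *
import cv2
s=get_state(); print(s)
for n in ["scene","side","wrist"]:
    im=snapshot(n); cv2.imwrite(f"pics/{n}0.png",im[:,:,::-1]); print(n,calibration(n))
try: print(nose_length)
except Exception as e: print(e)
E
```

```text
pics
{'clock': 0.0, 'joints': array([ 1.17886082,  0.53714591, -0.00444174,  1.53889317,  0.00259361,
        1.06728251, -0.07121673]), 'joint_vel': array([ 1.29568427e-03, -1.18385940e-03, -3.81468194e-04,  4.70463106e-04,
        7.63937818e-04, -1.35870269e-03,  7.86887884e-05]), 'joint_efforts': array([ 2.55461227e-04, -5.83415616e+01,  1.04855776e+00, -2.59097743e+01,
        1.23199963e-02,  9.63170693e-03,  2.97153679e-05]), 'tcp_pos': array([ 0.2079009 , -0.61549769,  0.40381811]), 'tcp_rot': array([-8.38451607e-04,  9.86761525e-01,  1.62175676e-01, -1.98310887e-04]), 'contact_force': array([ 0.03058488,  0.02500136, -0.38124546]), 'moment': array([ 0.03397476, -0.00432477, -0.03221826]), 'width': 0.08546583912271709}
scene {'intrinsics': array([[619.42957472,   0.        , 322.27132306],
       [  0.        , 619.42957472, 241.3599431 ],
       [  0.        ,   0.        ,   1.        ]]), 'distortion': array([-0.10293922,  0.        ,  0.        ,  0.        ,  0.        ]), 'world_to_cam': array([[-0.65581069,  0.75483773, -0.01150377,  0.37932458],
       [-0.45990161, -
[... 609 characters left out ...]
98683446],
       [ 0.        ,  0.        ,  0.        ,  1.        ]])}
wrist {'intrinsics': array([[351.87783568,   0.        , 317.74144597],
       [  0.        , 351.87783568, 235.12924666],
       [  0.        ,   0.        ,   1.        ]]), 'distortion': array([-0.06574332,  0.        ,  0.        ,  0.        ,  0.        ]), 'T_tool_cam': array([[ 7.12568625e-04,  9.65757538e-01,  2.59445311e-01,
         6.41330453e-02],
       [ 9.99999716e-01, -6.24843729e-04, -4.20592998e-04,
        -9.61783440e-05],
       [-2.44078082e-04,  2.59445537e-01, -9.65757710e-01,
         2.98600223e-02],
       [ 0.00000000e+00,  0.00000000e+00,  0.00000000e+00,
         1.00000000e+00]])}
0.1734
```

View pics/scene0.png

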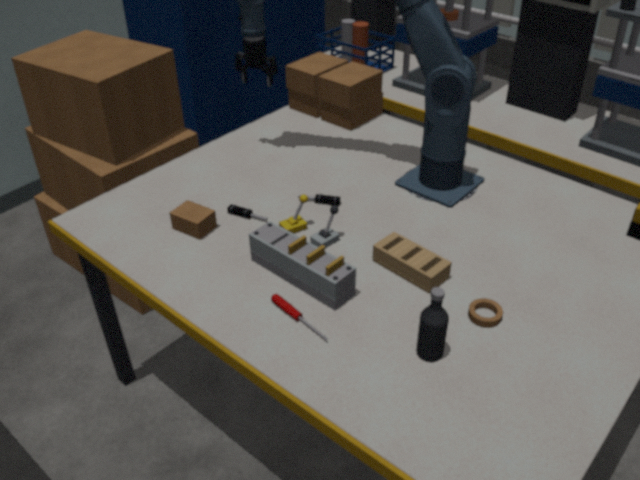

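View pics/side0.png

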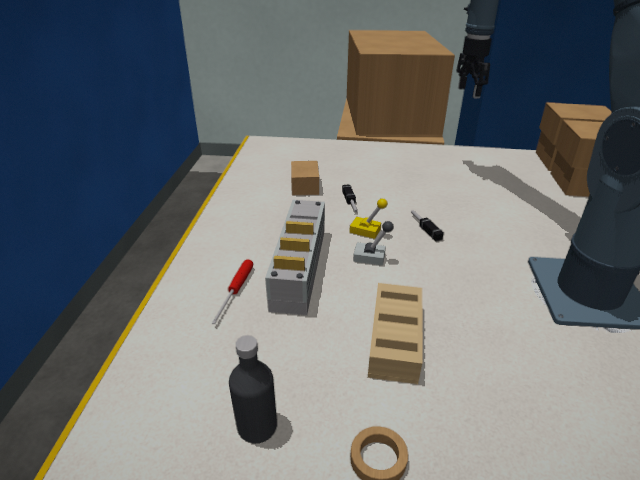

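View pics/wrist0.png

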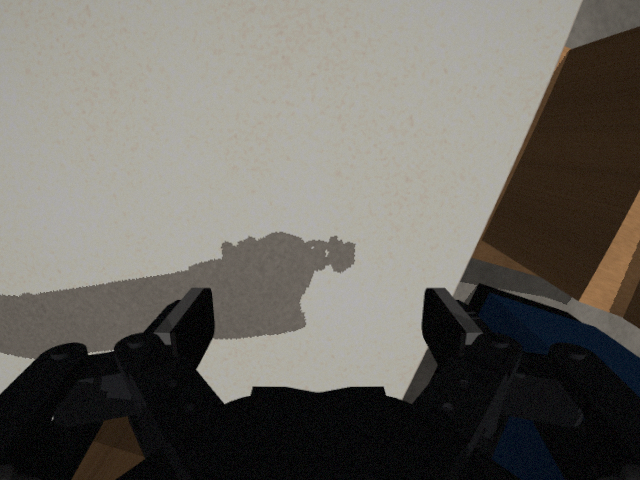

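The scene image shows the block at (300,262) with three spacers, and the grey lever at (325,235) beside a yellow look-alike. The rack is at (411,260), and the two probes are at (245,213) and (322,200). I'll write helpers and get rough positions first.

```bash
cat > h.py <<'E'
import numpy as np, cv2
from plant import *
from scipy.spatial.transform import Rotation as R
def q2R(q): return R.from_quat([q[1],q[2],q[3],q[0]]).as_matrix()
def camT(name,st=None):
    c=calibration(name)
    if name=="wrist":
        st=st or get_state()
        T=np.eye(4);T[:3,:3]=q2R(st["tcp_rot"]);T[:3,3]=st["tcp_pos"]
        return c,T@np.array(c["T_tool_cam"])
    return c,np.linalg.inv(np.array(c["world_to_cam"]))
def rays(name,px,st=None):
    c,T=camT(name,st)
    u=cv2.undistortPoints(np.array(px,float).reshape(-1,1,2),c["intrinsics"],c["distortion"])[:,0]
    d=np.c_[u[:,0],-u[:,1],-np.ones(len(u))]@T[:3,:3].T
    return T[:3,3],d
def onz(name,px,z,st=None):
    o,d=rays(name,px,st); z=np.broadcast_to(z,(len(d),))
    return o+d*((z-o[2])/d[:,2])[:,None]
def proj(name,P,st=None):
    c,T=camT(name,st); P=np.array(P,float).reshape(-1,3)
    q=(np.linalg.inv(T)@np.c_[P,np.ones(len(P))].T).T[:,:3]
    q=q*[1,-1,-1]
    return cv2.projectPoints(q,np.zeros(3),np.zeros(3),c["intrinsics"],c["distortion"])[0][:,0]
def tri(obs):
    A=np.zeros((3,3));b=np.zeros(3)
    for n,p,st in obs:
        o,d=rays(n,[p],st);d=d[0]/np.linalg.norm(d[0]);M=np.eye(3)-np.outer(d,d);A+=M;b+=M@o
    return np.linalg.solve(A,b)
def fk(st=None):
    st=st or get_state(); return np.array(st["tcp_pos"]),q2R(st["tcp_rot"])
def pic(name,fn,crop=None,scale=1):
    st=get_state(); im=snapshot(name)[:,:,::-1].copy(); cv2.imwrite("pics/raw_"+fn,im)
    if crop: x0,y0,x1,y1=crop; im=im[y0:y1,x0:x1]
    if scale!=1: im=cv2.resize(im,None,fx=scale,fy=scale,interpolation=cv2.INTER_CUBIC)
    cv2.imwrite("pics/"+fn,im); return st
E
python3 - <<'E'
from h import *
np.set_printoptions(precision=3,suppress=True)
print("ball",tri([("side",(388,227),None),("scene",(334,209),None)]))
print("yball",tri([("side",(382,203),None),("scene",(304,199),None)]))
print("side top block corners",onz("side",[(307,201),(325,203),(272,275),(310,275)],.09))
print("scene top corners",onz("scene",[(250,235),(268,226),(338,280),(355,268)],.09))
print("rack top side",onz("side",[(378,286),(422,288),(374,363),(421,363)],.055))
print("rack top scene",onz("scene",[(373,248),(388,236),(435,276),(450,266)],.055))
print("probes side",onz("side",[(345,187),(356,209),(438,236),(415,213)],.012))
print("probes scene",onz("scene",[(230,209),(266,219),(338,202),(305,199)],.012))
print("flask,roll,carton",onz("side",[(255,430),(379,455),(306,187)],[0,0.02,.03]))
im=cv2.imread("pics/side0.png")[130:310,210:470]; cv2.imwrite("pics/s1.png",cv2.resize(im,None,fx=3,fy=3,interpolation=cv2.INTER_CUBIC))
E
```

```text
ball [ 0.447 -0.069  0.092]
yball [ 0.46  -0.171  0.092]
side top block corners [[ 0.642 -0.169  0.09 ]
 [ 0.597 -0.164  0.09 ]
 [ 0.673  0.124  0.09 ]
 [ 0.6    0.116  0.09 ]]
scene top corners [[ 0.682 -0.162  0.09 ]
 [ 0.622 -0.155  0.09 ]
 [ 0.672  0.133  0.09 ]
 [ 0.61   0.136  0.09 ]]
rack top side [[0.467 0.093 0.055]
 [0.379 0.09  0.055]
 [0.473 0.29  0.055]
 [0.396 0.283 0.055]]
rack top scene [[0.48  0.095 0.055]
 [0.411 0.093 0.055]
 [0.472 0.284 0.055]
 [0.413 0.292 0.055]]
probes side [[ 0.56  -0.4    0.012]
 [ 0.523 -0.276  0.012]
 [ 0.314 -0.167  0.012]
 [ 0.364 -0.273  0.012]]
probes scene [[ 0.56  -0.388  0.012]
 [ 0.527 -0.266  0.012]
 [ 0.319 -0.161  0.012]
 [ 0.372 -0.25   0.012]]
flask,roll,carton [[ 0.653  0.397  0.   ]
 [ 0.462  0.431  0.02 ]
 [ 0.669 -0.353  0.03 ]]
```

View pics/s1.png

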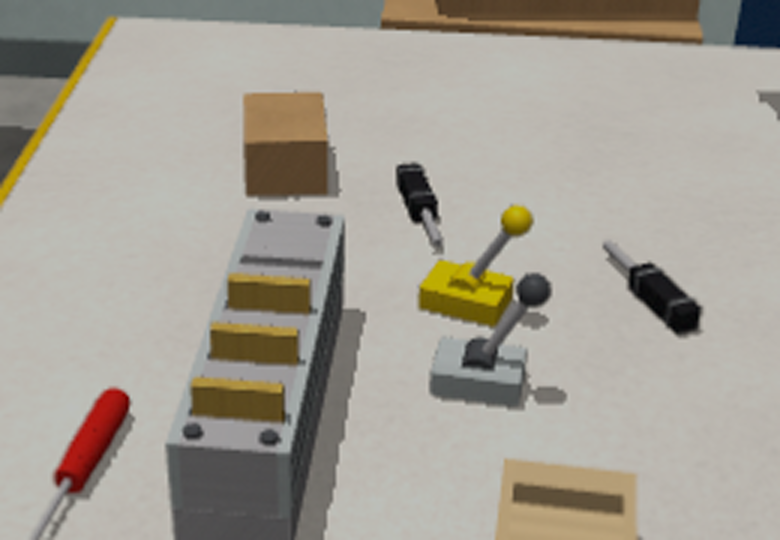

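Emit:
servo_tool(
  commands=[
    [8.5,0,0,0,9.3],
    [8.5,0,0,0,9.3],
    [8.5,3.3,-4.8,0,0],
    [8.5,3.3,-4.8,0,0],
    [8.5,3.3,-4.8,0,0],
    [8.5,3.3,-4.8,0,0],
    [8.5,3.3,-4.8,0,0],
    [8.5,3.3,-4.8,0,0],
    [8.5,3.3,-4.8,0,0],
    [8.5,3.3,-4.8,0,0],
  ],
)

```text
clock: 1.4
tcp_pos: [0.4804, -0.2268, 0.4016]
tcp_rot: [-0.0, 1.0, -0.01, -0.002]
contact_force: [0.8, -0.8, -0.5]
width: 0.0849
```

Emit:
servo_tool(
  commands=[
    [8.5,4,-2,-5,0],
    [8.5,2,-2,-4,0],
    [8.5,0,0,0,0],
    [8.5,0,0,0,0],
  ],
)

```text
clock: 1.9
tcp_pos: [0.5413, -0.1825, 0.4876]
tcp_rot: [-0.002, 1.0, -0.005, -0.003]
contact_force: [0.1, 0.1, 0.6]
width: 0.0854
```

```bash
python3 - <<'E'
from h import *
st=pic("wrist","w1.png"); print(st["tcp_pos"],st["tcp_rot"],st["clock"])
import pickle; pickle.dump(st,open("st_w1.pkl","wb"))
E
```

```text
[ 0.54126804 -0.18251428  0.48757149] [-0.00211767  0.9999793  -0.0050963  -0.0033084 ] 1.9
```

View pics/w1.png

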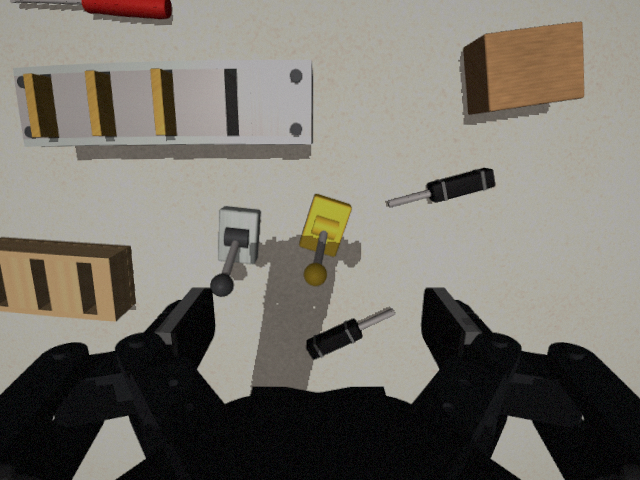

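```bash
python3 - <<'E'
from h import *
im=cv2.imread("pics/raw_w1.png")
cv2.imwrite("pics/w1a.png",cv2.resize(im[50:165,0:330],(792,276),interpolation=cv2.INTER_CUBIC))
cv2.imwrite("pics/w1b.png",cv2.resize(im[160:330,140:510],None,fx=2.15,fy=2.15,interpolation=cv2.INTER_CUBIC))
E
```

```text
(no output)
```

View pics/w1a.png

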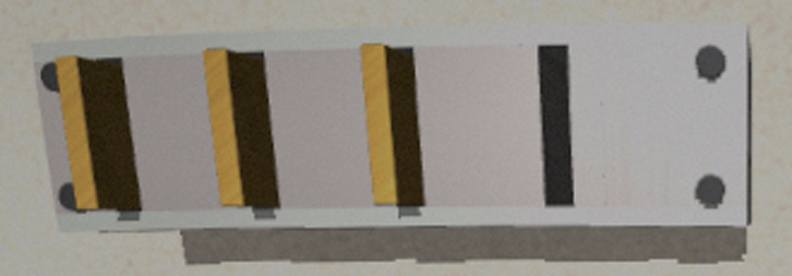

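View pics/w1b.png

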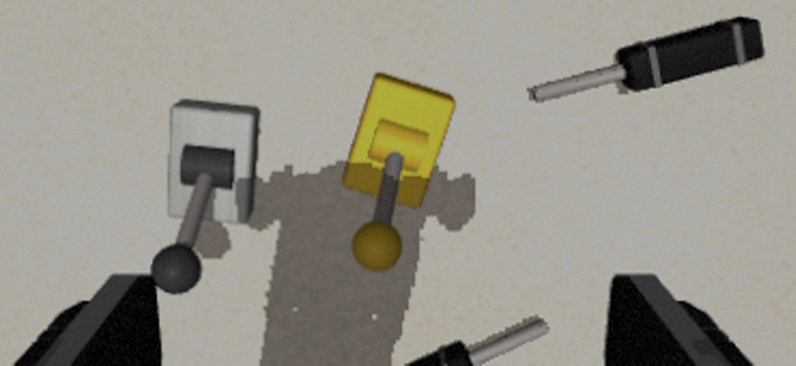

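```bash
python3 - <<'E'
from h import *
import pickle
np.set_printoptions(precision=4,suppress=True)
st=pickle.load(open("st_w1.pkl","rb"))
a=lambda p:np.array(p)/2.4+[0,50]
b=lambda p:np.array(p)/2.15+[140,160]
def quad(n,p,z):
    P=onz("wrist",p,z,st); c=P.mean(0); v=(P[0]+P[1]-P[2]-P[3])/2; print(n,c,"len",np.linalg.norm(v),"yaw",np.degrees(np.arctan2(v[1],v[0])))
quad("gap",a([(539,46),(567,45),(574,206),(546,207)]),.09)
quad("spA",a([(361,45),(383,44),(397,205),(375,206)]),.115)
quad("spB",a([(203,50),(226,49),(244,206),(221,207)]),.115)
quad("spC",a([(56,58),(76,57),(98,208),(78,209)]),.115)
quad("block",a([(33,43),(747,25),(747,226),(59,231)]),.09)
print(onz("wrist",a([(33,43),(747,25),(747,226),(59,231)]),.09,st))
print("ball",onz("wrist",[b((176,269))],.092,st), tri([("wrist",b((176,269)),st),("side",(388,227),None),("scene",(334,209),None)]))
print("hinge blk top",onz("wrist",b([(172,104),(258,107),(254,220),(168,216)]),.025,st))
P=onz("wrist",b([(742,20),(765,55),(622,52),(632,92),(532,94)]),[.024,.024,.024,.024,.012],st);print("probe",P)
print("probe tip",onz("wrist",b([(533,94)]),.012,st))
E
```

```text
gap [ 0.6409 -0.0968  0.09  ] len 0.06393478348825424 yaw -0.9142155561120265
spA [ 0.6408 -0.0326  0.115 ] len 0.06029156695419649 yaw -0.752172335578367
spB [0.6422 0.0314 0.115 ] len 0.05989526229553226 yaw -1.0864049217132057
spC [0.6435 0.0953 0.115 ] len 0.059129063946666255 yaw -0.8129019645750427
block [ 0.6424 -0.0223  0.09  ] len 0.07951971908397171 yaw -1.2158141948234387
[[ 0.685   0.1301  0.09  ]
 [ 0.6792 -0.1763  0.09  ]
 [ 0.5998 -0.1753  0.09  ]
 [ 0.6054  0.1324  0.09  ]]
ball [[ 0.4469 -0.0721  0.092 ]] [ 0.4463 -0.0711  0.0907]
hinge blk top [[ 0.522  -0.058   0.025 ]
 [ 0.5196 -0.1084  0.025 ]
 [ 0.4499 -0.1023  0.025 ]
 [ 0.4527 -0.0497  0.025 ]]
probe [[ 0.5683 -0.3876  0.024 ]
 [ 0.5482 -0.4036  0.024 ]
 [ 0.55   -0.319   0.024 ]
 [ 0.5266 -0.3265  0.024 ]
 [ 0.5236 -0.2703  0.012 ]]
probe tip [[ 0.5236 -0.2709  0.012 ]]
```

Emit:
servo_tool(
  commands=[
    [0,-4.5,-3.5,2,0],
    [0,-4.5,-3.5,2,0],
    [0,-4.5,-3.5,2,0],
    [0,0,0,3.5,0],
    [0,0,0,3.5,0],
    [0,0,0,0,0],
  ],
)

```text
clock: 2.7
tcp_pos: [0.3964, -0.0771, 0.3509]
tcp_rot: [-0.002, 1.0, -0.01, -0.007]
contact_force: [-0.7, -0.1, 0.1]
width: 0.0001
```

Emit:
servo_tool(
  commands=[
    [0,0.4,0,3.4,0],
    [0,0.4,0,3.4,0],
    [0,0,0,3,0],
    [0,0,0,0,0],
  ],
)

```text
clock: 3.2
tcp_pos: [0.4053, -0.08, 0.2541]
tcp_rot: [-0.001, 1.0, -0.013, -0.005]
contact_force: [-0.0, -0.3, 0.5]
width: 0.0006
```

```bash
python3 - <<'E'
from h import *
s=get_state();print(s["tcp_pos"],s["contact_force"]);pic("side","s2.png",(300,150,500,300),4)
E
```

```text
[ 0.4053137  -0.08004486  0.25408336] [-0.01652597 -0.32417779  0.47204827]
```

View pics/s2.png

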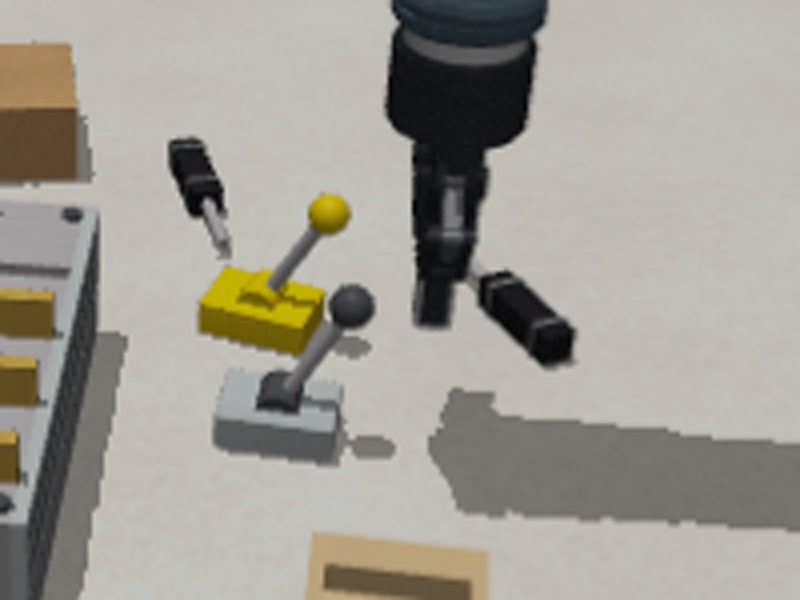

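Emit:
servo_tool(
  commands=[
    [0,2,0,0,0],
    [0,2,0,0,0],
    [0,2,0,0,0],
    [0,1.5,0,0,0],
    [0,1.0,0,0,0],
    [0,0.6,0,0,0],
    [0,0.5,0,0,0],
  ],
)

```text
clock: 4.12
tcp_pos: [0.5029, -0.0859, 0.2645]
tcp_rot: [0.001, 1.0, -0.016, -0.005]
contact_force: [-15.8, 1.7, 7.8]
width: -0.0002
```

```bash
python3 - <<'E'
from h import *
s=get_state();print(s["tcp_pos"],s["contact_force"]);pic("side","s3.png",(300,150,500,300),4)
E
```

```text
[ 0.5028885  -0.08589287  0.26448077] [-15.75652897   1.72345704   7.81633017]
```

View pics/s3.png

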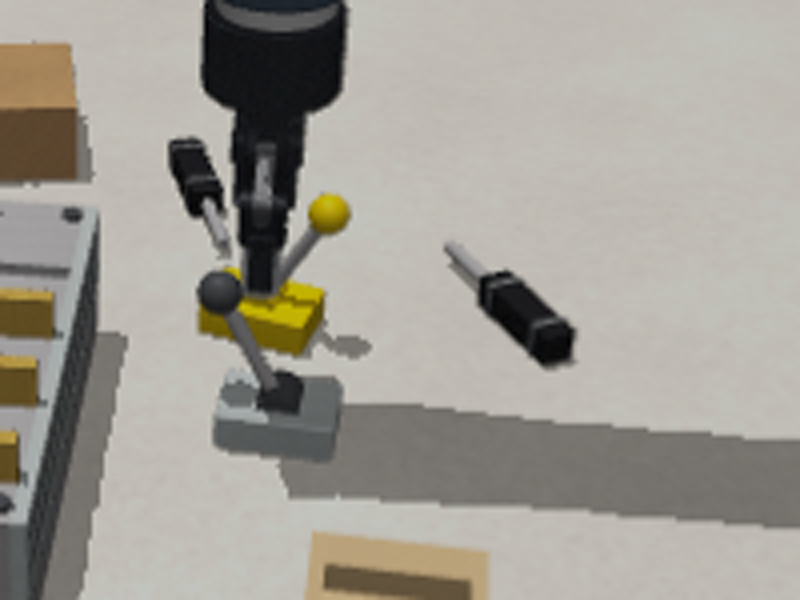

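Emit:
servo_tool(
  commands=[
    [0,-2,0,0,0],
    [3,-1,0,-5,0],
    [3,0,0,-6,0],
    [3,0,0,-6,0],
    [3,0,-6,0,0],
    [3,0,-6,0,0],
    [3,0,-6,0,0],
    [3,0,-6,0,0],
    [3,0,0,0,0],
    [3,0,0,0,0],
  ],
)

```text
clock: 5.42
tcp_pos: [0.4814, 0.1608, 0.4463]
tcp_rot: [-0.0, 1.0, -0.018, -0.0]
contact_force: [-0.4, -0.6, 0.2]
width: 0.0299
```

```bash
python3 - <<'E'
from h import *
st=pic("wrist","w2.png"); print(st["tcp_pos"],st["tcp_rot"],st["clock"],st["contact_force"])
import pickle; pickle.dump(st,open("st_w2.pkl","wb"))
E
```

```text
[0.48141041 0.16077733 0.44625586] [-4.08309668e-04  9.99835067e-01 -1.81557438e-02 -2.03696061e-04] 5.425 [-0.4297928  -0.60394845  0.19598895]
```

View pics/w2.png

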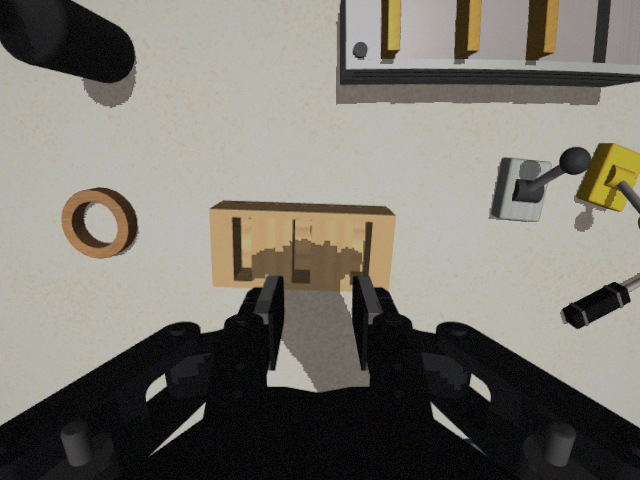

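```bash
python3 - <<'E'
from h import *
im=cv2.imread("pics/raw_w2.png")
cv2.imwrite("pics/w2a.png",cv2.resize(im[190:300,200:405],None,fx=3.8,fy=3.8,interpolation=cv2.INTER_CUBIC))
E
```

```text
(no output)
```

View pics/w2a.png

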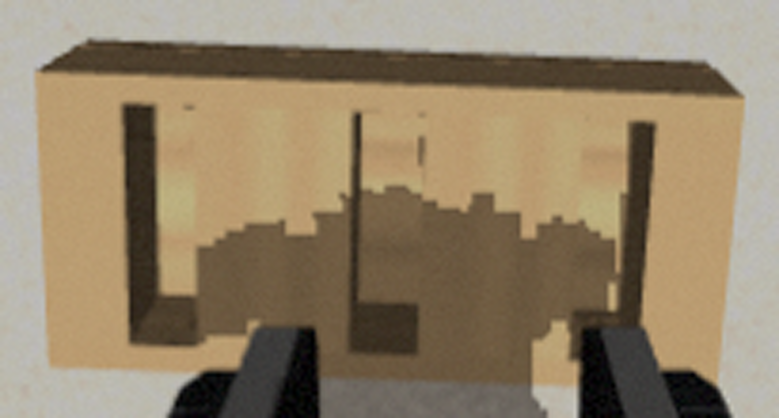

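```bash
python3 - <<'E'
from h import *
import pickle
np.set_printoptions(precision=4,suppress=True)
st=pickle.load(open("st_w2.pkl","rb"))
a=lambda p:np.array(p)/3.8+[200,190]
def quad(n,p,z):
    P=onz("wrist",p,z,st); c=P.mean(0); v=(P[0]+P[1]-P[2]-P[3])/2;w=(P[0]+P[3]-P[2]-P[1])/2; print(n,c,"len",np.linalg.norm(v),"yaw",np.degrees(np.arctan2(v[1],v[0])),"wid",np.linalg.norm(w),np.degrees(np.arctan2(-w[0],w[1])))
quad("rack",a([(37,72),(743,97),(718,383),(48,366)]),.055)
quad("midpocket",a([(352,112),(424,116),(418,354),(349,350)]),.055)
quad("leftpocket",a([(123,104),(196,106),(203,344),(130,342)]),.055)
quad("rightpocket",a([(585,120),(656,122),(640,360),(570,357)]),.055)
print("ball",tri([("wrist",(575,160),st)]+[("side",(300+219/4,150+292/4),None)]))
E
```

```text
rack [0.4306 0.1798 0.055 ] len 0.08668215486744939 yaw -4.09396156693948 wid 0.1960263541106442 -3.819291262893523
midpocket [0.4301 0.18   0.055 ] len 0.0708808536858493 yaw -3.7745703140917675 wid 0.02002497007307126 -5.417807938548514
leftpocket [0.4349 0.2431 0.055 ] len 0.07082676262049262 yaw -3.6602215300708414 wid 0.020849236746660046 -3.586740360546047
rightpocket [0.4258 0.1156 0.055 ] len 0.07097778925744717 yaw -3.715463208812871 wid 0.02012511097418752 -4.222716577386147
ball [ 0.5221 -0.087   0.0862]
```

```bash
cat >> h.py <<'E'
def go(x,y,z,yaw,ahead=0.155):
    """target of point 'ahead' along tool z (z = its height), tool yaw deg; prints tool-axis deltas cm (current axes) and turn deg"""
    st=get_state();p,Rm=fk(st)
    cur=p+Rm[:,2]*ahead
    d=Rm.T@(np.array([x,y,z])-cur)*100
    cy=np.degrees(np.arctan2(Rm[1,0],Rm[0,0]))
    print("t",round(st["clock"],2),"pt",cur.round(4),"yaw",round(cy,2),"tilt xy",Rm[:2,2].round(4),"F",np.round(st["contact_force"],1),"w",round(st["width"],4),"-> shift",d.round(2),"turn",round(cy-yaw,2))
E
python3 - <<'E'
from h import *
go(.6435,.0953,.25,-1)
E
```

```text
t 5.47 pt [0.4813 0.1612 0.2913] yaw -2.08 tilt xy [-0.0003  0.0015] F [0.7 1.2 0.4] w 0.0301 -> shift [16.45  6.01  4.12] turn -1.08
```

Emit:
servo_tool(
  commands=[
    [3,4.1,1.5,1,0],
    [3,4.1,1.5,1,-1],
    [3,4.1,1.5,1,0],
    [3,4.1,1.5,1,0],
    [3,0,0,3,0],
    [3,0,0,3,0],
    [3,0,0,0,0],
  ],
)

```text
clock: 6.35
tcp_pos: [0.6493, 0.0802, 0.3448]
tcp_rot: [0.002, 1.0, -0.017, 0.001]
contact_force: [-0.2, -0.2, 0.8]
width: 0.0301
```

```bash
python3 - <<'E'
from h import *
go(.6435,.0953,.112,-1)
pic("wrist","w3.png")
E
```

```text
t 6.35 pt [0.6496 0.0795 0.1898] yaw -2.0 tilt xy [ 0.0021 -0.0045] F [-0.2 -0.2  0.8] w 0.0301 -> shift [-0.68 -1.59  7.78] turn -1.0
```

View pics/w3.png

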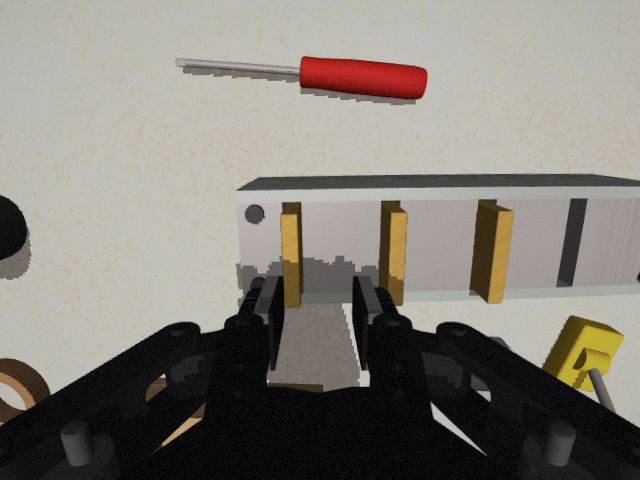

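Emit:
servo_tool(
  commands=[
    [3,-0.7,-1.6,0,-1.5],
    [3,0,0,2,0],
    [3,0,0,2,0],
    [3,0,0,0,0],
  ],
)

```text
clock: 6.9
tcp_pos: [0.6437, 0.0981, 0.3073]
tcp_rot: [0.001, 1.0, -0.003, 0.005]
contact_force: [-0.4, -0.3, -0.5]
width: 0.0299
```

```bash
python3 - <<'E'
from h import *
go(.6435,.0953,.112,-1)
E
```

```text
t 6.9 pt [0.6452 0.0977 0.1523] yaw -0.36 tilt xy [ 0.0095 -0.0028] F [-0.4 -0.3 -0.5] w 0.0299 -> shift [-0.2   0.23  4.03] turn 0.64
```

Emit:
servo_tool(
  commands=[
    [3,-0.2,0.2,2,0.6],
    [3,0,0,1,0],
    [3,0,0,0.8,0],
    [3,0,0,0,0],
  ],
)

```text
clock: 7.4
tcp_pos: [0.6429, 0.0959, 0.2686]
tcp_rot: [0.001, 1.0, -0.009, 0.006]
contact_force: [-0.2, -0.3, -0.0]
width: 0.03
```

```bash
python3 - <<'E'
from h import *
go(.6435,.0953,.112,-1)
st=pic("side","s4.png",(230,130,370,320),3)
print(proj("side",[.6435,.0953,.115])-[230,130])
E
```

```text
t 7.4 pt [0.6447 0.0954 0.1137] yaw -0.99 tilt xy [ 0.011  -0.0028] F [-0.2 -0.3 -0. ] w 0.03 -> shift [-0.12  0.01  0.16] turn 0.01
[[ 58.99638779 126.75067849]]
```

View pics/s4.png

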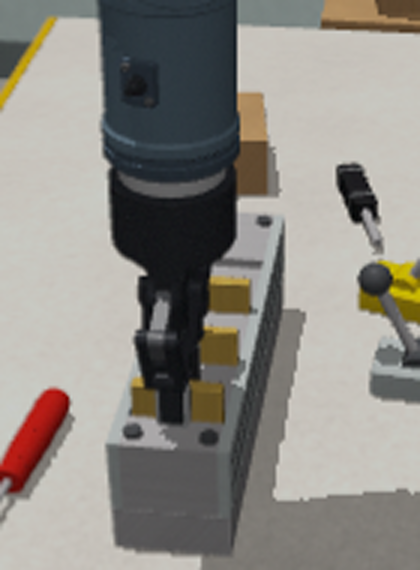

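Fingers straddle the near spacer at about (178,400) in the crop. Closing the fingers.

Emit:
servo_tool(
  commands=[
    [0.5,0,0,0,0],
    [0.5,0,0,0,0],
    [0.5,0,0,0,0],
    [0.5,0,0,0,0],
    [0.5,0,0,-1,0],
    [0.5,0,0,-1,0],
    [0.5,0,0,0,0],
  ],
  force=70,
)

```text
clock: 8.32
tcp_pos: [0.6431, 0.0959, 0.2913]
tcp_rot: [0.001, 1.0, -0.009, 0.006]
contact_force: [1.2, -0.4, -3.8]
width: 0.0081
```

```bash
python3 - <<'E'
from h import *
go(.6435,.0953,.30,-1)
E
```

```text
t 8.32 pt [0.6451 0.0955 0.1363] yaw -0.98 tilt xy [ 0.0129 -0.0025] F [ 1.2 -0.4 -3.8] w 0.0081 -> shift [  0.06   0.06 -16.37] turn 0.02
```

Emit:
servo_tool(
  commands=[
    [0.5,0,0,-2.5,0],
    [0.5,0,0,-3,0],
    [0.5,0,0,-2.5,0],
    [0.5,-4,-3,0,0],
    [0.5,-4,-3,0,1],
    [0.5,-4,-3,0,1],
    [0.5,-4,-3,0,1],
    [0.5,-4,-3,0,0],
    [0.5,0,0,0,0],
    [0.5,0,0,0,0],
  ],
)

```text
clock: 9.57
tcp_pos: [0.4423, 0.257, 0.3708]
tcp_rot: [0.001, 0.999, -0.036, 0.008]
contact_force: [0.4, -0.5, -4.4]
width: 0.0083
```

```bash
python3 - <<'E'
from h import *
go(.4347,.2435,.0927,-3.8)
pic("wrist","w4.png")
E
```

```text
t 9.57 pt [0.4449 0.2565 0.2158] yaw -4.16 tilt xy [ 0.0168 -0.0029] F [ 0.4 -0.5 -4.4] w 0.0083 -> shift [-1.13  1.35 12.3 ] turn -0.36
```

View pics/w4.png

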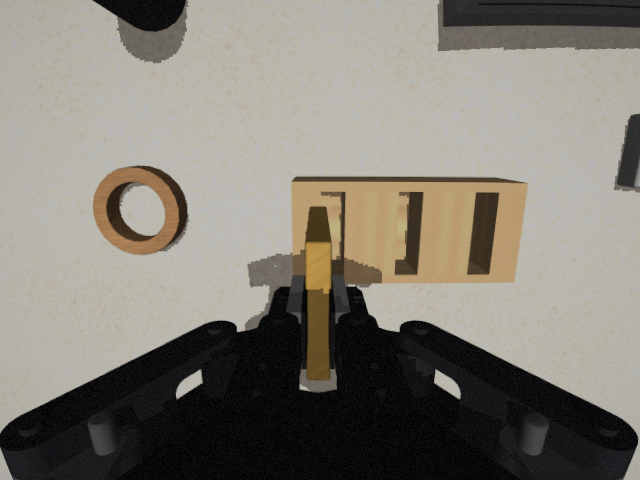

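Emit:
servo_tool(
  commands=[
    [0.5,-1.1,1.3,0,0],
    [0.5,0,0,2.5,0],
    [0.5,0,0,2.5,0],
    [0.5,0,0,0,0],
    [0.5,0,0,0,0],
  ],
)

```text
clock: 10.25
tcp_pos: [0.4357, 0.2407, 0.3207]
tcp_rot: [0.001, 0.999, -0.041, 0.01]
contact_force: [-1.2, 0.4, -3.5]
width: 0.0079
```

```bash
python3 - <<'E'
from h import *
go(.4347,.2435,.0927,-3.8)
st=pic("wrist","w5.png")
# spacer bottom corners & pocket, measured: project pocket top corners
E
```

```text
t 10.25 pt [0.4387 0.2403 0.1657] yaw -4.74 tilt xy [ 0.0196 -0.0025] F [-1.2  0.4 -3.5] w 0.0079 -> shift [-0.57 -0.29  7.29] turn -0.94
```

View pics/w5.png

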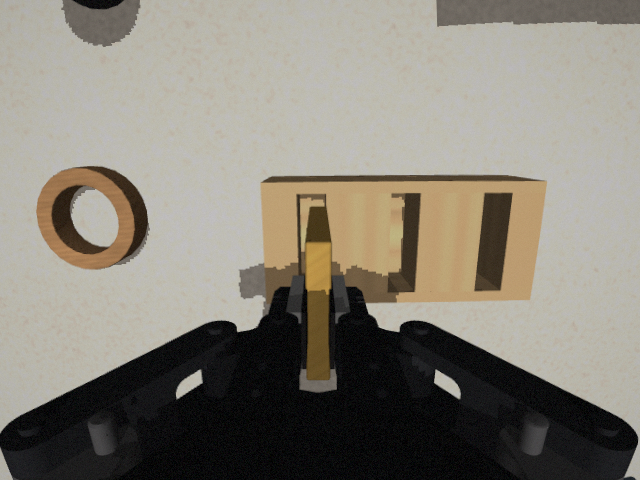

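Emit:
servo_tool(
  commands=[
    [0.5,-0.5,-0.3,0,-0.9],
    [0.5,0,0,2,0],
    [0.5,0,0,0,0],
    [0.5,0,0,0,0],
  ],
)

```text
clock: 10.8
tcp_pos: [0.4317, 0.2455, 0.3035]
tcp_rot: [-0.001, 0.999, -0.032, 0.012]
contact_force: [0.6, -0.4, -3.1]
width: 0.008
```

```bash
python3 - <<'E'
from h import *
go(.4347,.2435,.0927,-3.8)
E
```

```text
t 10.8 pt [0.4354 0.2456 0.1486] yaw -3.7 tilt xy [0.0241 0.0005] F [ 0.6 -0.4 -3.1] w 0.008 -> shift [-0.19  0.23  5.58] turn 0.1
```

Emit:
servo_tool(
  commands=[
    [0.5,-0.2,0.2,2,0],
    [0.5,0,0,1.5,0],
    [0.5,0,0,1,0],
    [0.5,0,0,0,0],
  ],
)

```text
clock: 11.3
tcp_pos: [0.4318, 0.2448, 0.2595]
tcp_rot: [-0.002, 0.999, -0.032, 0.014]
contact_force: [0.5, 0.0, -2.7]
width: 0.0085
```

```bash
python3 - <<'E'
from h import *
go(.4347,.2435,.0927,-3.8)
E
```

```text
t 11.3 pt [0.4362 0.2453 0.1045] yaw -3.68 tilt xy [0.0281 0.0029] F [ 0.5  0.  -2.7] w 0.0085 -> shift [-0.17  0.19  1.18] turn 0.12
```

Emit:
servo_tool(
  commands=[
    [0.5,0,0.15,1.1,0],
    [0.5,0,0,0.3,0],
  ],
)

```text
clock: 11.55
tcp_pos: [0.4333, 0.244, 0.2468]
tcp_rot: [-0.002, 0.999, -0.032, 0.015]
contact_force: [-8.8, -4.5, 36.1]
width: 0.0084
```

```bash
python3 - <<'E'
from h import *
go(.4347,.2435,.0927,-3.8)
E
```

```text
t 11.55 pt [0.4381 0.2446 0.0919] yaw -3.71 tilt xy [0.0311 0.004 ] F [-8.8 -4.5 36.1] w 0.0084 -> shift [-0.33  0.13 -0.09] turn 0.09
```

Emit:
servo_tool(
  commands=[
    [3,0,0,-0.2,0],
    [3,0,0,0,0],
    [3,0,0,-3,0],
    [3,0,0,-6,0],
    [3,0,0,-4,0],
    [3,0,0,0,0],
  ],
)

```text
clock: 12.3
tcp_pos: [0.4299, 0.2438, 0.3831]
tcp_rot: [-0.003, 0.999, -0.032, 0.017]
contact_force: [-0.1, -0.0, -0.6]
width: 0.0301
```

```bash
python3 - <<'E'
from h import *
go(.6422,.0314,.112,-1)
pic("wrist","w6.png")
E
```

```text
t 12.3 pt [0.4351 0.2447 0.2282] yaw -3.71 tilt xy [0.0335 0.0056] F [-0.1 -0.  -0.6] w 0.0301 -> shift [21.65 20.04 12.19] turn -2.71
```

View pics/w6.png

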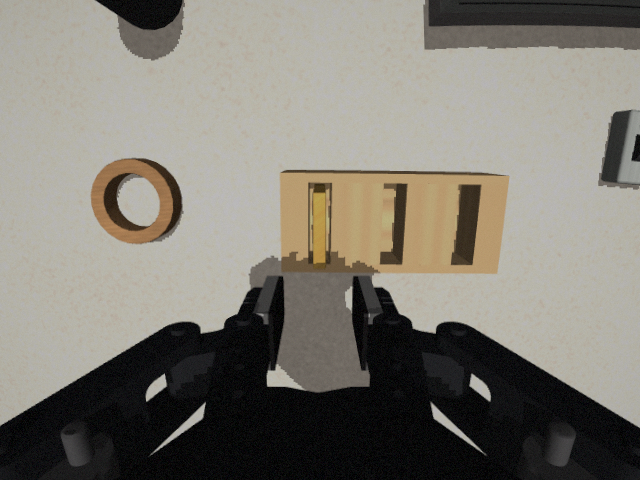

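Emit:
servo_tool(
  commands=[
    [3,4.3,4,0.5,-1],
    [3,4.3,4,0.5,0],
    [3,4.3,4,0.5,-1],
    [3,4.3,4,1,0],
    [3,4.3,4,1,0],
    [3,0,0,1,0],
  ],
)

```text
clock: 13.1
tcp_pos: [0.6413, 0.029, 0.3311]
tcp_rot: [-0.001, 1.0, -0.012, 0.011]
contact_force: [-0.2, -0.1, -0.3]
width: 0.0299
```

```bash
python3 - <<'E'
from h import *
go(.6422,.0314,.112,-1)
E
```

```text
t 13.1 pt [0.6447 0.0292 0.1761] yaw -1.34 tilt xy [0.022  0.0013] F [-0.2 -0.1 -0.3] w 0.0299 -> shift [-0.4 -0.2  6.4] turn -0.34
```

Emit:
servo_tool(
  commands=[
    [3,-0.4,-0.2,2,-0.3],
    [3,0,0,2,0],
    [3,0,0,0,0],
  ],
)

```text
clock: 13.48
tcp_pos: [0.6357, 0.0325, 0.2839]
tcp_rot: [-0.001, 1.0, -0.008, 0.007]
contact_force: [-0.3, -0.3, -0.4]
width: 0.0296
```

```bash
python3 - <<'E'
from h import *
go(.6422,.0314,.112,-1)
E
```

```text
t 13.47 pt [0.6377 0.0328 0.1289] yaw -0.97 tilt xy [0.0132 0.0017] F [-0.3 -0.3 -0.4] w 0.0296 -> shift [0.43 0.13 1.7 ] turn 0.03
```

Emit:
servo_tool(
  commands=[
    [3,0.5,0.1,1,0],
    [3,0,0,0.7,0],
    [0.5,0,0,0,0],
    [0.5,0,0,0,0],
    [0.5,0,0,0,0],
    [0.5,0,0,0,0],
  ],
)

```text
clock: 14.22
tcp_pos: [0.6416, 0.0323, 0.2671]
tcp_rot: [-0.001, 1.0, -0.008, 0.008]
contact_force: [1.0, -0.9, -3.5]
width: 0.0084
```

```bash
python3 - <<'E'
from h import *
go(.6422,.0314,.112,-1)
E
```

```text
t 14.22 pt [0.6439 0.0326 0.1121] yaw -0.91 tilt xy [0.0153 0.002 ] F [ 1.  -0.9 -3.5] w 0.0084 -> shift [-0.17  0.13  0.  ] turn 0.09
```

Emit:
servo_tool(
  commands=[
    [0.5,0,0,-2,0],
    [0.5,0,0,-4,0],
    [0.5,0,0,-5,0],
    [0.5,-4.2,-3,0,0],
    [0.5,-4.2,-3,0,1],
    [0.5,-4.2,-3,0,1],
    [0.5,-4.2,-3,0,1],
    [0.5,-4.2,-3,0,0],
    [0.5,0,0,0,0],
  ],
)

```text
clock: 15.35
tcp_pos: [0.428, 0.1941, 0.3855]
tcp_rot: [-0.002, 0.999, -0.035, 0.011]
contact_force: [1.3, -0.0, -5.0]
width: 0.0086
```

```bash
python3 - <<'E'
from h import *
go(.431,.180,.0900,-3.8)
E
```

```text
t 15.35 pt [0.4313 0.1945 0.2306] yaw -4.01 tilt xy [0.0215 0.0024] F [ 1.3 -0.  -5. ] w 0.0086 -> shift [-0.23  1.5  14.05] turn -0.21
```

Emit:
servo_tool(
  commands=[
    [0.5,-0.1,1.5,2,0],
    [0.5,0,0,2.5,0],
    [0.5,0,0,1.5,0],
    [0.5,0,0,0,0],
  ],
)

```text
clock: 15.85
tcp_pos: [0.4278, 0.1786, 0.3276]
tcp_rot: [-0.001, 0.999, -0.035, 0.013]
contact_force: [0.5, 0.3, -3.6]
width: 0.0083
```

```bash
python3 - <<'E'
from h import *
go(.431,.180,.0900,-3.8)
pic("wrist","w7.png")
E
```

```text
t 15.85 pt [0.4317 0.1789 0.1727] yaw -3.98 tilt xy [0.0253 0.0019] F [ 0.5  0.3 -3.6] w 0.0083 -> shift [-0.29 -0.08  8.26] turn -0.18
```

View pics/w7.png

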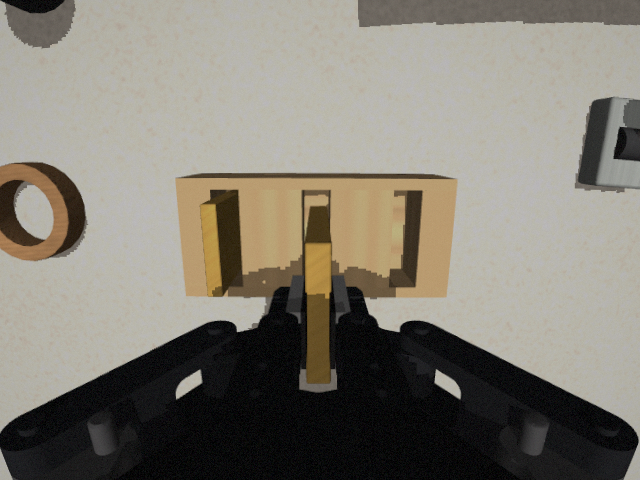

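Spacer is lined up with the middle pocket at (317,200). Lowering it.

Emit:
servo_tool(
  commands=[
    [0.5,-0.2,-0.1,2,0],
    [0.5,0,0,2.5,0],
    [0.5,-0.1,0,1,0],
    [0.5,0,0,0,0],
  ],
)

```text
clock: 16.4
tcp_pos: [0.4294, 0.1813, 0.2759]
tcp_rot: [-0.003, 0.999, -0.035, 0.017]
contact_force: [-0.7, 0.3, -4.1]
width: 0.0081
```

```bash
python3 - <<'E'
from h import *
go(.431,.180,.0900,-3.8)
E
```

```text
t 16.4 pt [0.4346 0.1821 0.121 ] yaw -4.03 tilt xy [0.0336 0.0052] F [-0.7  0.3 -4.1] w 0.0081 -> shift [-0.44  0.26  3.09] turn -0.23
```

Emit:
servo_tool(
  commands=[
    [0.5,-0.4,0.2,1,0],
    [0.5,0,0,1.6,0],
    [0.5,0,0,0.6,0],
  ],
)

```text
clock: 16.77
tcp_pos: [0.4275, 0.1801, 0.2441]
tcp_rot: [-0.004, 0.999, -0.035, 0.019]
contact_force: [2.8, -3.3, 27.3]
width: 0.0081
```

```bash
python3 - <<'E'
from h import *
go(.431,.180,.0900,-3.8)
E
```

```text
t 16.77 pt [0.4334 0.1812 0.0892] yaw -4.06 tilt xy [0.0382 0.007 ] F [ 2.8 -3.3 27.3] w 0.0081 -> shift [-0.23  0.13 -0.09] turn -0.26
```

Emit:
servo_tool(
  commands=[
    [3,0,0,-0.2,0],
    [3,0,0,0,0],
    [3,0,0,-3,0],
    [3,0,0,-6,0],
    [3,0,0,-4,0],
  ],
)

```text
clock: 17.4
tcp_pos: [0.4223, 0.1796, 0.3782]
tcp_rot: [-0.004, 0.999, -0.035, 0.018]
contact_force: [1.1, -0.5, 0.4]
width: 0.03
```

```bash
python3 - <<'E'
from h import *
go(.6410,-.0326,.112,-1)
pic("wrist","w8.png")
E
```

```text
t 17.4 pt [0.4278 0.1807 0.2233] yaw -4.0 tilt xy [0.0352 0.0065] F [ 1.1 -0.5  0.4] w 0.03 -> shift [22.36 19.89 11.73] turn -3.0
```

View pics/w8.png

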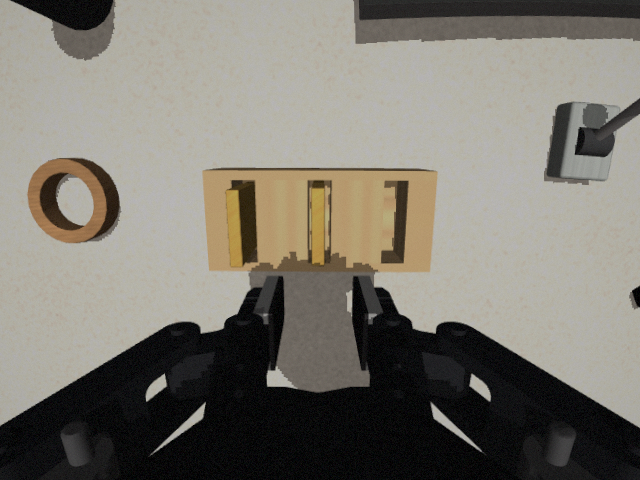

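Two spacers are seated at (236,225) and (318,225). Going for the third one.

Emit:
servo_tool(
  commands=[
    [3,4.4,4,0.5,-1],
    [3,4.4,4,0.5,-1],
    [3,4.4,4,0.5,-1],
    [3,4.4,4,1,0],
    [3,4.4,4,1,0],
    [3,0,0,1,0],
  ],
)

```text
clock: 18.2
tcp_pos: [0.6461, -0.0315, 0.349]
tcp_rot: [-0.005, 1.0, -0.005, 0.028]
contact_force: [-0.6, 0.2, -1.1]
width: 0.0299
```

```bash
python3 - <<'E'
from h import *
go(.6410,-.0326,.112,-1)
E
```

```text
t 18.2 pt [ 0.6546 -0.0299  0.1942] yaw -0.63 tilt xy [0.0551 0.0107] F [-0.6  0.2 -1.1] w 0.0299 -> shift [-1.81  0.38  8.13] turn 0.37
```

Emit:
servo_tool(
  commands=[
    [3,-1.8,0.4,2,0],
    [3,0,0,3,0],
    [3,0,0,0,0],
  ],
)

```text
clock: 18.58
tcp_pos: [0.6297, -0.0335, 0.2958]
tcp_rot: [-0.006, 1.0, -0.005, 0.027]
contact_force: [-0.6, 0.3, 0.1]
width: 0.0298
```

```bash
python3 - <<'E'
from h import *
go(.6410,-.0326,.112,-1)
E
```

```text
t 18.57 pt [ 0.638  -0.0315  0.141 ] yaw -0.59 tilt xy [0.0537 0.0124] F [-0.6  0.3  0.1] w 0.0298 -> shift [0.14 0.14 2.91] turn 0.41
```

Emit:
servo_tool(
  commands=[
    [3,0.3,0.1,1.4,0.4],
    [3,0.1,0,1.4,0],
    [3,0,0,0,0],
  ],
)

```text
clock: 18.95
tcp_pos: [0.6364, -0.0331, 0.2687]
tcp_rot: [-0.007, 1.0, -0.008, 0.028]
contact_force: [-0.2, 0.7, 0.5]
width: 0.0298
```

```bash
python3 - <<'E'
from h import *
go(.6410,-.0326,.112,-1)
E
```

```text
t 18.95 pt [ 0.6452 -0.0311  0.1139] yaw -0.95 tilt xy [0.057  0.0129] F [-0.2  0.7  0.5] w 0.0298 -> shift [-0.43  0.16  0.17] turn 0.05
```

Emit:
servo_tool(
  commands=[
    [3,-0.4,0.15,0,0],
    [0.5,0,0,0,0],
    [0.5,0,0,0,0],
    [0.5,0,0,0,0],
    [0.5,0,0,0,0],
  ],
)

```text
clock: 19.58
tcp_pos: [0.6324, -0.0347, 0.2695]
tcp_rot: [-0.007, 1.0, -0.008, 0.029]
contact_force: [0.2, -0.6, -2.4]
width: 0.0083
```

```bash
python3 - <<'E'
from h import *
go(.6410,-.0326,.112,-1)
E
```

```text
t 19.57 pt [ 0.6416 -0.0327  0.1147] yaw -0.95 tilt xy [0.0589 0.0128] F [ 0.2 -0.6 -2.4] w 0.0083 -> shift [-0.07 -0.01  0.27] turn 0.05
```

```bash
python3 - <<'E'
from h import *
go(.6416,-.0327,.1747,-1)
E
```

```text
t 19.57 pt [ 0.6416 -0.0327  0.1147] yaw -0.95 tilt xy [0.0589 0.0128] F [ 0.2 -0.6 -2.4] w 0.0083 -> shift [ 0.35 -0.08 -5.98] turn 0.05
```

Emit:
servo_tool(
  commands=[
    [0.5,0.12,0,-2,0],
    [0.5,0.2,-0.05,-3,0],
    [0.5,0.2,-0.05,-3,0],
    [0.5,0.1,0,-3,0],
    [0.5,0,0,0,0],
  ],
)

```text
clock: 20.2
tcp_pos: [0.6315, -0.0351, 0.3862]
tcp_rot: [-0.007, 1.0, -0.008, 0.029]
contact_force: [0.3, 0.4, -4.9]
width: 0.0085
```

```bash
python3 - <<'E'
from h import *
go(.4255,.116,.2,-3.8)
pic("side","s5.png",(230,100,470,300),3)
E
```

```text
t 20.2 pt [ 0.6405 -0.0331  0.2315] yaw -0.93 tilt xy [0.058 0.013] F [ 0.3  0.4 -4.9] w 0.0085 -> shift [-21.89 -14.53   2.09] turn 2.87
```

View pics/s5.png

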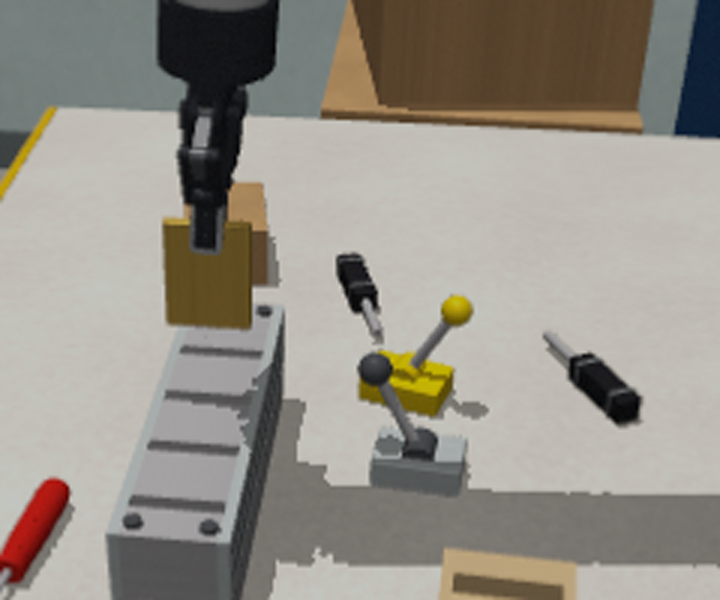

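Emit:
servo_tool(
  commands=[
    [0.5,-4.2,-2.8,0,0],
    [0.5,-4.2,-2.8,0,1],
    [0.5,-4.2,-2.8,0,1],
    [0.5,-4.2,-2.8,0,1],
    [0.5,-4.2,-2.8,0,0],
    [0.5,0,0,0,0],
  ],
)

```text
clock: 21.0
tcp_pos: [0.4156, 0.1153, 0.367]
tcp_rot: [-0.006, 0.999, -0.035, 0.019]
contact_force: [0.7, -0.0, -4.3]
width: 0.0083
```

```bash
python3 - <<'E'
from h import *
go(.4255,.116,.16,-3.8)
E
```

```text
t 21.0 pt [0.4216 0.1168 0.2121] yaw -4.02 tilt xy [0.0386 0.0097] F [ 0.7 -0.  -4.3] w 0.0083 -> shift [0.2  0.12 5.22] turn -0.22
```

Emit:
servo_tool(
  commands=[
    [0.5,0.2,0.1,2,0],
    [0.5,0,0,2.5,0],
    [0.5,0,0,0,0],
  ],
)

```text
clock: 21.38
tcp_pos: [0.4186, 0.1134, 0.3192]
tcp_rot: [-0.005, 0.999, -0.035, 0.017]
contact_force: [-0.9, -0.1, -4.2]
width: 0.0083
```

```bash
python3 - <<'E'
from h import *
go(.4258,.116,.0920,-3.8)
pic("wrist","w9.png")
E
```

```text
t 21.38 pt [0.4241 0.1147 0.1643] yaw -4.0 tilt xy [0.0351 0.008 ] F [-0.9 -0.1 -4.2] w 0.0083 -> shift [-0.09 -0.07  7.24] turn -0.2
```

View pics/w9.png

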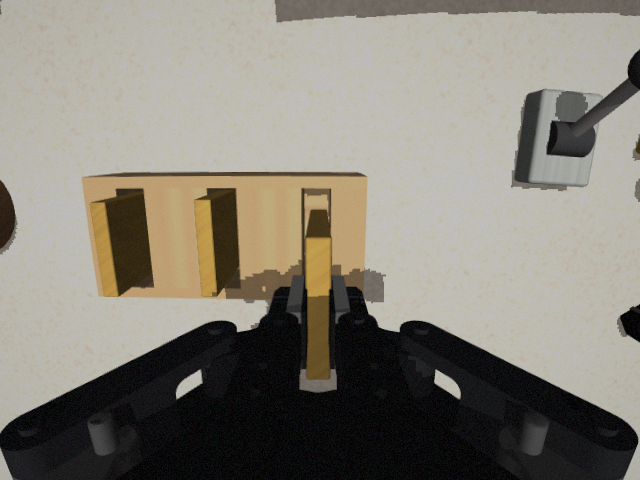

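Spacer is above the last pocket at (317,200). Lowering it.

Emit:
servo_tool(
  commands=[
    [0.5,-0.1,-0.1,2,0],
    [0.5,-0.1,0,2,0],
    [0.5,0,0,0,0],
  ],
)

```text
clock: 21.8
tcp_pos: [0.4208, 0.1147, 0.2816]
tcp_rot: [-0.005, 0.999, -0.036, 0.02]
contact_force: [-0.6, -0.1, -3.9]
width: 0.0084
```

```bash
python3 - <<'E'
from h import *
go(.4258,.116,.0920,-3.8)
E
```

```text
t 21.8 pt [0.4271 0.1161 0.1268] yaw -4.13 tilt xy [0.0409 0.0092] F [-0.6 -0.1 -3.9] w 0.0084 -> shift [-0.27  0.06  3.47] turn -0.33
```

Emit:
servo_tool(
  commands=[
    [0.5,-0.2,0,1.5,0],
    [0.5,-0.1,0,1.6,0],
    [0.5,0,0,0.6,0],
  ],
)

```text
clock: 22.18
tcp_pos: [0.4206, 0.1157, 0.2462]
tcp_rot: [-0.006, 0.999, -0.036, 0.022]
contact_force: [-27.1, -1.2, 94.6]
width: 0.0084
```

```bash
python3 - <<'E'
from h import *
go(.4258,.116,.0920,-3.8)
E
```

```text
t 22.18 pt [0.4276 0.1173 0.0914] yaw -4.19 tilt xy [0.0451 0.0099] F [-27.1  -1.2  94.6] w 0.0084 -> shift [-0.17  0.14 -0.07] turn -0.39
```

Emit:
servo_tool(
  commands=[
    [0.5,0,0,-0.2,0],
    [3,0,0,0,0],
    [3,0,0,0,0],
    [3,0,0,-3,0],
    [3,0,0,-6,0],
    [3,0,0,-4,0],
  ],
)

```text
clock: 22.92
tcp_pos: [0.4151, 0.1146, 0.381]
tcp_rot: [-0.006, 0.999, -0.036, 0.022]
contact_force: [0.2, -0.3, -0.5]
width: 0.0299
```

```bash
python3 - <<'E'
from h import *
go(.54,-.30,.25,0)
pic("wrist","w10.png"); pic("side","s6.png",(300,130,500,400),2.2)
E
```

```text
t 22.93 pt [0.4219 0.1162 0.2262] yaw -4.16 tilt xy [0.0441 0.0102] F [ 0.2 -0.3 -0.5] w 0.0299 -> shift [14.89 40.63 -2.28] turn -4.16
```

View pics/w10.png

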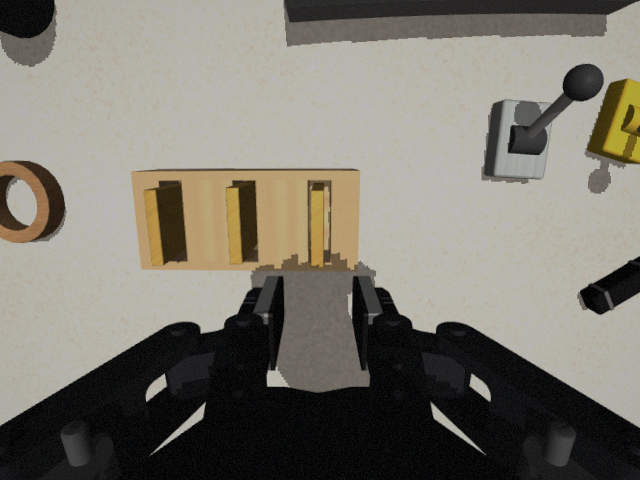

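View pics/s6.png

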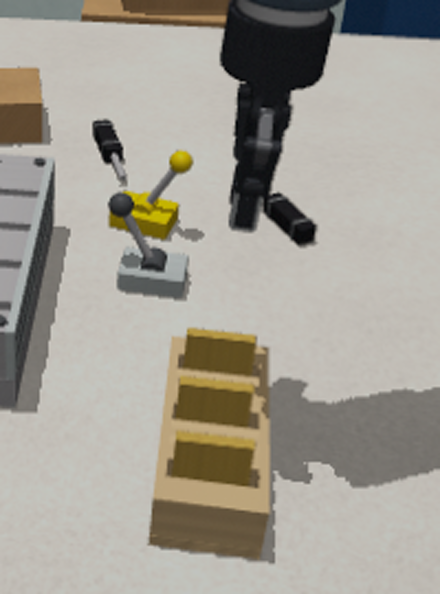

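All three spacers are seated. Next is the probe.

Emit:
servo_tool(
  commands=[
    [7,1.5,5.5,-0.5,-3],
    [7,1.5,5.5,-0.5,0],
    [7,1.5,5.5,-0.5,0],
    [7,1.5,5.5,-0.5,0],
    [7,1.5,5.5,-0.5,0],
    [7,1.5,5.5,-0.5,0],
    [7,0,0,0,10],
    [7,0,0,0,10],
    [7,0,0,0,10],
    [7,0,0,0,10],
  ],
)

```text
clock: 24.28
tcp_pos: [0.4981, -0.2299, 0.4069]
tcp_rot: [-0.013, 0.932, -0.361, 0.021]
contact_force: [0.7, -0.0, 0.5]
width: 0.0699
```

```bash
python3 - <<'E'
from h import *
print(get_state()["joints"].round(2))
go(.54,-.34,.20,-74.5)
st=pic("wrist","w11.png")
E
```

```text
[ 0.35  0.35  0.02  1.83 -0.04  0.93 -1.92]
t 24.27 pt [ 0.5055 -0.2284  0.2521] yaw -42.32 tilt xy [0.0481 0.0101] F [ 0.7 -0.   0.5] w 0.0699 -> shift [9.91 6.15 5.26] turn 32.18
```

View pics/w11.png

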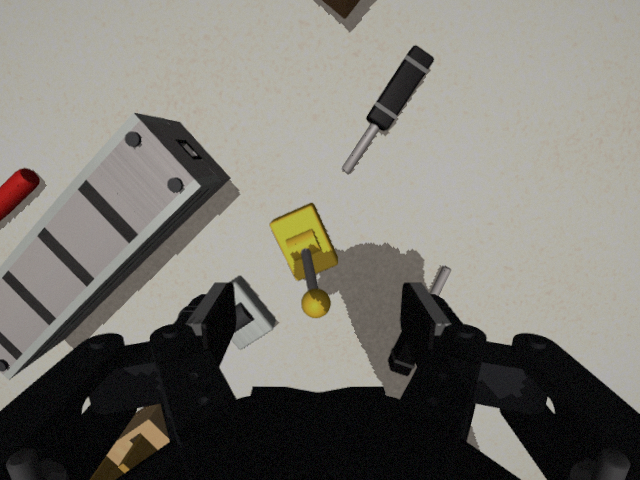

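```bash
python3 - <<'E'
from h import *
import pickle
im=cv2.imread("pics/raw_w11.png")
st=get_state(); pickle.dump(st,open("st_w11.pkl","wb"))
cv2.imwrite("pics/w11a.png",cv2.resize(im[30:190,110:450],None,fx=2.35,fy=2.35,interpolation=cv2.INTER_CUBIC))
E
```

```text
(no output)
```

View pics/w11a.png

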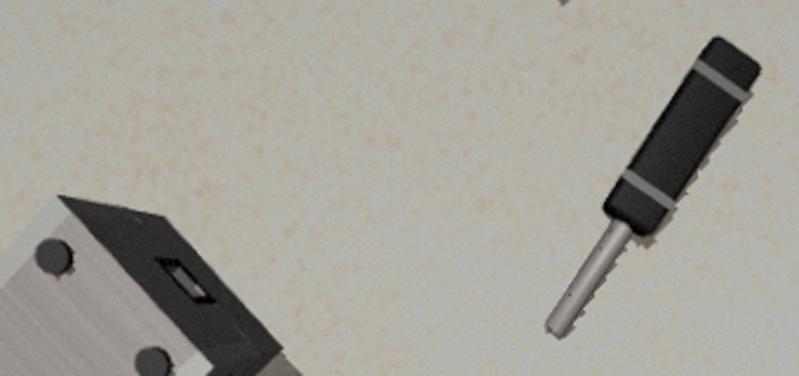

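```bash
python3 - <<'E'
from h import *
import pickle
np.set_printoptions(precision=4,suppress=True)
st=pickle.load(open("st_w11.pkl","rb"))
a=lambda p:np.array(p)/2.35+[110,30]
P=onz("wrist",a([(716,37),(761,70),(651,236),(603,208)]),.024,st);print(P, P.mean(0))
t=onz("wrist",a([(557,330),(620,222)]),.012,st);print("tip",t)
v=(P[2]+P[3]-P[0]-P[1])[:2];print(np.degrees(np.arctan2(v[1],v[0])), np.linalg.norm(v)/2)
v=t[0]-P.mean(0);print(np.degrees(np.arctan2(v[1],v[0])),np.hypot(*v[:2]))
o,d=rays("wrist",a([(157,258),(178,263),(213,301),(193,303),(185,281)]),st)
yaw=np.radians(-1.0);n=np.array([-np.sin(yaw),np.cos(yaw),0]);C=np.array([.639,-.1755,.045])
s=((C-o)@n)/(d@n);print("opening",o+d*s[:,None])
print("corners",onz("wrist",a([(60,195),(198,376)]),.09,st))
E
```

```text
[[ 0.5665 -0.3962  0.024 ]
 [ 0.545  -0.4015  0.024 ]
 [ 0.5253 -0.327   0.024 ]
 [ 0.5471 -0.3197  0.024 ]] [ 0.546  -0.3611  0.024 ]
tip [[ 0.5219 -0.2727  0.012 ]
 [ 0.5379 -0.3228  0.012 ]]
104.48487639533259 0.0779875038447978
105.2303777819523 0.09157079200606523
opening [[ 0.6526 -0.1757  0.0503]
 [ 0.6505 -0.1757  0.0332]
 [ 0.6295 -0.1753  0.0332]
 [ 0.6291 -0.1753  0.0557]
 [ 0.6405 -0.1755  0.0434]]
corners [[ 0.6786 -0.1779  0.09  ]
 [ 0.6015 -0.1685  0.09  ]]
```

```bash
python3 - <<'E'
from h import *
import pickle
np.set_printoptions(precision=4,suppress=True)
st=pickle.load(open("st_w1.pkl","rb"))
print(onz("wrist",[(485,33),(583,23),(583,97),(488,112)],.06,st))
print(onz("wrist",[(463,51),(470,113)],.0,st))
E
```

```text
[[ 0.7139 -0.3581  0.06  ]
 [ 0.7284 -0.4661  0.06  ]
 [ 0.6523 -0.4761  0.06  ]
 [ 0.634  -0.3683  0.06  ]]
[[ 0.7091 -0.3586  0.    ]
 [ 0.6368 -0.373  -0.    ]]
```

Emit:
servo_tool(
  commands=[
    [5,0,0,0,-10.6],
    [5,0,0,0,-10.6],
    [5,0,0,0,-10.6],
    [5,0,0,0,-10.6],
    [5,0,0,0,-10.6],
    [5,0,0,0,-10.6],
    [5,0,0,0,-10.6],
    [5,0,0,0,-10.6],
    [5,0,0,0,-10.6],
    [5,0,0,0,-10.6],
  ],
)

```text
clock: 25.58
tcp_pos: [0.4971, -0.2296, 0.3985]
tcp_rot: [0.006, 0.843, 0.538, 0.019]
contact_force: [0.1, -0.4, -0.5]
width: 0.0499
```

Emit:
servo_tool(
  commands=[
    [5,0,0,0,-10.6],
    [5,0,0,0,-10.6],
    [5,0,0,0,-10.6],
    [5,0,0,0,-10],
    [5,0,0,0,0],
  ],
)

```text
clock: 26.2
tcp_pos: [0.4964, -0.23, 0.3947]
tcp_rot: [0.011, 0.588, 0.808, 0.016]
contact_force: [-0.3, -0.4, -0.1]
width: 0.0499
```

```bash
python3 - <<'E'
from h import *
go(.549,-.3727,.20,105)
E
```

```text
t 26.2 pt [ 0.502  -0.2281  0.2398] yaw 107.91 tilt xy [0.0362 0.0124] F [-0.3 -0.4 -0.1] w 0.0499 -> shift [-15.21  -0.13   3.97] turn 2.91
```

Emit:
servo_tool(
  commands=[
    [5,-5,0,1,2.5],
    [5,-5,0.3,1,0],
    [5,-5,0.3,1,0],
    [5,0,0,2,0],
    [5,0,0,0,0],
  ],
)

```text
clock: 26.82
tcp_pos: [0.5472, -0.3743, 0.3408]
tcp_rot: [0.01, 0.61, 0.792, 0.016]
contact_force: [-0.7, 1.2, -1.2]
width: 0.05
```

```bash
python3 - <<'E'
from h import *
go(.549,-.3727,.10,105)
pic("wrist","w12.png")
E
```

```text
t 26.82 pt [ 0.5526 -0.3723  0.1859] yaw 104.84 tilt xy [0.0349 0.013 ] F [-0.7  1.2 -1.2] w 0.05 -> shift [ 0.02 -0.68  8.57] turn -0.16
```

View pics/w12.png

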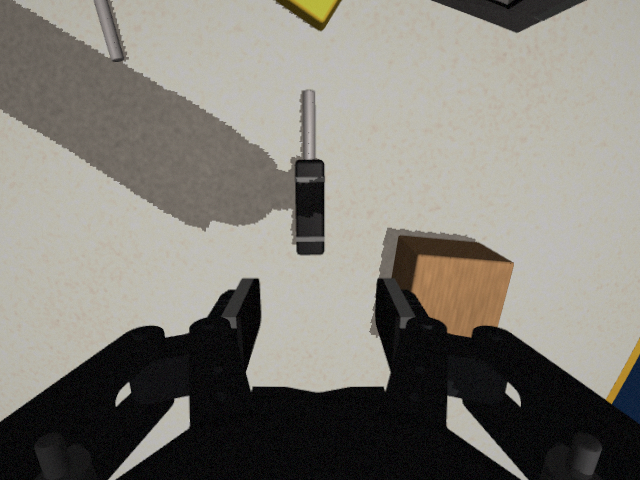

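```bash
python3 - <<'E'
from h import *
st=get_state()
P=onz("wrist",[(296,160),(324,160),(324,254),(297,254)],.024,st);print(P.round(4),P.mean(0))
print(onz("wrist",[(308,90)],.012,st))
E
```

```text
[[ 0.5279 -0.3273  0.024 ]
 [ 0.5497 -0.3216  0.024 ]
 [ 0.5705 -0.3984  0.024 ]
 [ 0.5479 -0.4041  0.024 ]] [ 0.54903309 -0.36283808  0.024     ]
[[ 0.52363362 -0.27159794  0.012     ]]
```

Emit:
servo_tool(
  commands=[
    [5,0,-0.6,3,0],
    [5,0,0,3,0],
    [5,0,0,2,0],
    [5,0,0,0,0],
  ],
)

```text
clock: 27.38
tcp_pos: [0.5464, -0.3721, 0.2645]
tcp_rot: [0.014, 0.609, 0.793, 0.016]
contact_force: [-0.5, 0.1, 0.1]
width: 0.0497
```

```bash
python3 - <<'E'
from h import *
go(.549,-.3727,.025,105)
E
```

```text
t 27.38 pt [ 0.5529 -0.3707  0.1097] yaw 104.97 tilt xy [0.0417 0.0091] F [-0.5  0.1  0.1] w 0.0497 -> shift [-0.08 -0.79  8.44] turn -0.03
```

Emit:
servo_tool(
  commands=[
    [5,0,-0.4,3,0],
    [5,0,-0.2,3,0],
    [5,0,0,1,0],
    [5,0,0,0,0],
  ],
)

```text
clock: 27.88
tcp_pos: [0.5469, -0.3734, 0.1993]
tcp_rot: [0.019, 0.609, 0.793, 0.017]
contact_force: [0.4, 0.1, 0.4]
width: 0.05
```

```bash
python3 - <<'E'
from h import *
go(.551,-.3735,.023,105)
pic("side","s7.png",(270,120,470,270),4)
E
```

```text
t 27.88 pt [ 0.5547 -0.3727  0.0445] yaw 104.99 tilt xy [0.0502 0.0044] F [0.4 0.1 0.4] w 0.05 -> shift [ 0.04 -0.48  2.13] turn -0.01
```

View pics/s7.png

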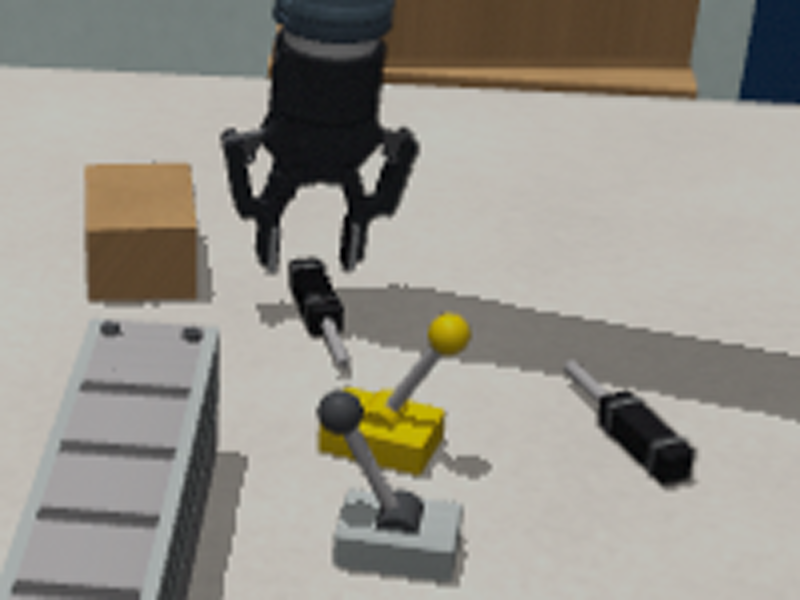

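Emit:
servo_tool(
  commands=[
    [5,0,-0.4,1,0],
    [5,0,0,1,0],
    [1.5,0,0,0,0],
    [1.5,0,0,0,0],
    [1.5,0,0,0,0],
    [1.5,0,0,0,0],
    [1.5,0,0,0,0],
  ],
  force=60,
)

```text
clock: 28.8
tcp_pos: [0.5452, -0.3754, 0.1814]
tcp_rot: [0.021, 0.609, 0.793, 0.017]
contact_force: [-0.3, -1.0, 0.1]
width: 0.0227
```

```bash
python3 - <<'E'
from h import *
go(.551,-.3735,.12,105)
E
```

```text
t 28.8 pt [ 0.5537 -0.3752  0.0266] yaw 104.97 tilt xy [0.0545 0.0013] F [-0.3 -1.   0.1] w 0.0227 -> shift [ 0.11  0.28 -9.34] turn -0.03
```

Emit:
servo_tool(
  commands=[
    [1.5,0,0,-3,0],
    [1.5,0,0,-4,0],
    [1.5,0,0,0,8],
    [1.5,0,0,0,8],
    [1.5,0,0,0,0],
  ],
)

```text
clock: 29.42
tcp_pos: [0.5407, -0.3751, 0.2525]
tcp_rot: [0.018, 0.715, 0.698, 0.02]
contact_force: [-0.0, 0.1, -1.6]
width: 0.0227
```

```bash
python3 - <<'E'
from h import *
go(.638,-.32,.11,89)
pic("wrist","w13.png")
pic("side","s8.png",(250,120,450,270),4)
E
```

```text
t 29.43 pt [ 0.549  -0.3747  0.0978] yaw 88.61 tilt xy [0.0531 0.0026] F [-0.   0.1 -1.6] w 0.0227 -> shift [ 5.69  8.82 -0.73] turn -0.39
```

View pics/w13.png

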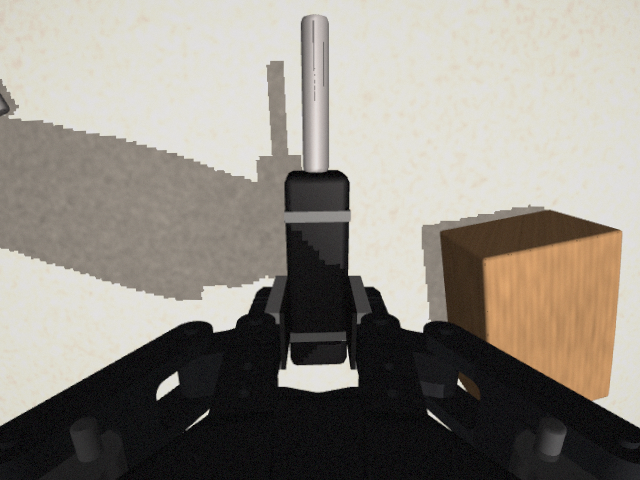

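View pics/s8.png

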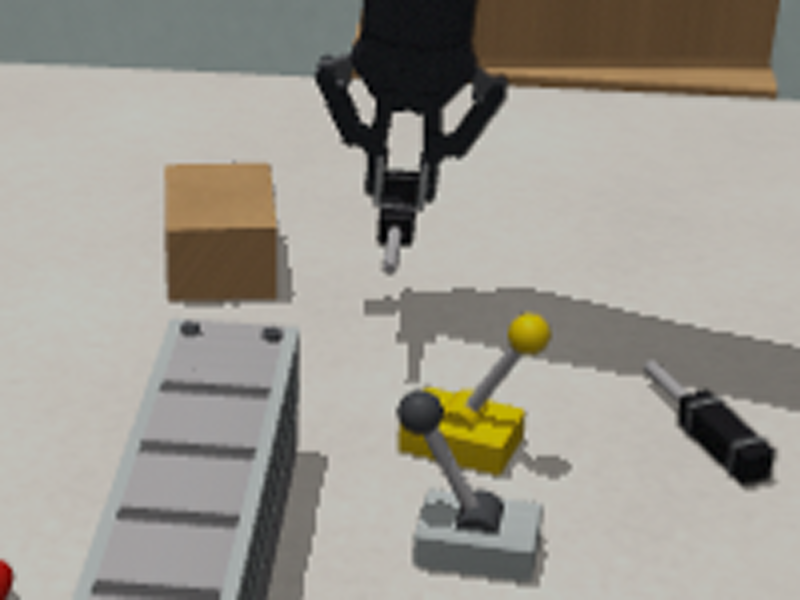

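```bash
python3 - <<'E'
from h import *
st=get_state()
t=tri([("wrist",(315,19),st),("side",(250+390/4,120+267/4),None)])
p,Rm=fk(st);g=p+Rm[:,2]*.155
print(t,"rel tool",Rm.T@(t-g), "world rel",t-g, proj("wrist",t,st))
# handle top edge features: front corners
im=cv2.imread("pics/raw_s8.png")
cv2.imwrite("pics/s8z.png",cv2.resize(im[150:195,335:370],None,fx=16,fy=13,interpolation=cv2.INTER_NEAREST))
E
```

```text
[ 0.54863761 -0.26624492  0.08366989] rel tool [ 0.10829469 -0.00319149  0.01399594] world rel [-9.72009731e-06  1.08383560e-01 -1.36680219e-02] [[312.93633171  19.05968007]]
```

View pics/s8z.png

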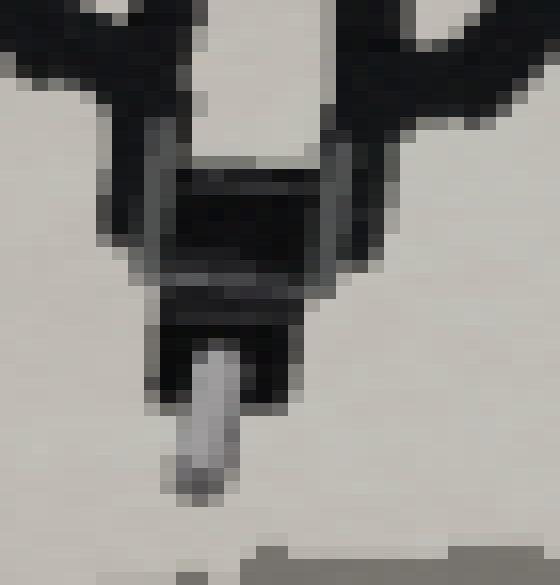

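```bash
python3 - <<'E'
from h import *
st=get_state()
p,Rm=fk(st);g=p+Rm[:,2]*.155
print(onz("wrist",[(315,19),(315,170)],.0835,st)-g)
go(.6395,-.31,.09,89)
E
```

```text
[[ 0.00074289  0.10845217 -0.01383791]
 [-0.00053857  0.05428841 -0.01383791]]
t 29.52 pt [ 0.5486 -0.3746  0.0973] yaw 88.71 tilt xy [0.0525 0.0032] F [-0.   0.5 -1.7] w 0.0227 -> shift [6.66 8.88 1.23] turn -0.29
```

Emit:
servo_tool(
  commands=[
    [1.5,3,0,0,-0.4],
    [1.5,3,3,0,0],
    [1.5,0.4,3,0,0],
    [1.5,0,2.8,0,0],
    [1.5,0,0,0,0],
  ],
)

```text
clock: 30.15
tcp_pos: [0.6306, -0.3105, 0.2548]
tcp_rot: [0.015, 0.709, 0.705, 0.019]
contact_force: [-0.5, -0.4, -1.6]
width: 0.0225
```

```bash
python3 - <<'E'
from h import *
go(.6395,-.31,.0587,89)
E
```

```text
t 30.15 pt [ 0.6382 -0.3097  0.0999] yaw 89.74 tilt xy [0.049  0.0053] F [-0.5 -0.4 -1.6] w 0.0225 -> shift [-0.05 -0.07  4.13] turn 0.74
```

Emit:
servo_tool(
  commands=[
    [1.5,0,-0.1,2,0.7],
    [1.5,0,0,2,0],
    [1.5,0,0,0,0],
  ],
)

```text
clock: 30.52
tcp_pos: [0.6285, -0.3112, 0.2096]
tcp_rot: [0.013, 0.713, 0.701, 0.018]
contact_force: [-0.5, 0.3, -0.1]
width: 0.0228
```

```bash
python3 - <<'E'
from h import *
go(.6390,-.30,.0587,89)
import pickle
st=pic("wrist","w14.png");pickle.dump(st,open("st_w14.pkl","wb"))
E
```

```text
t 30.52 pt [ 0.6352 -0.3103  0.0547] yaw 89.02 tilt xy [0.0434 0.0061] F [-0.5  0.3 -0.1] w 0.0228 -> shift [ 1.04  0.38 -0.37] turn 0.02
```

View pics/w14.png

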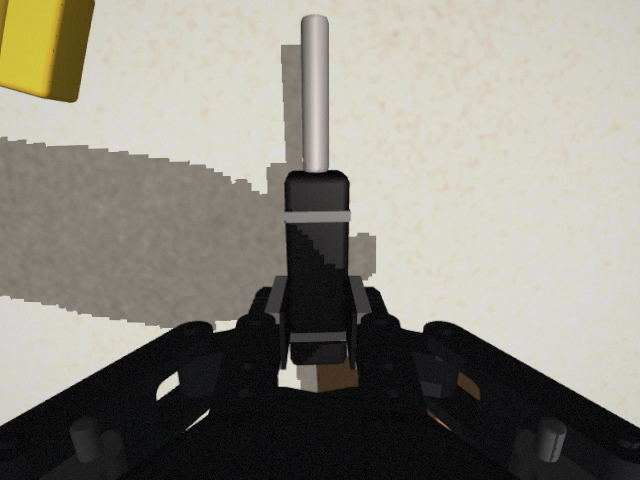

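Emit:
servo_tool(
  commands=[
    [1.5,0.9,0.4,-0.4,0],
    [1.5,0,0,0,0],
  ],
)

```text
clock: 30.82
tcp_pos: [0.6334, -0.302, 0.216]
tcp_rot: [0.014, 0.713, 0.701, 0.018]
contact_force: [-0.1, -0.0, -1.1]
width: 0.0227
```

```bash
python3 - <<'E'
from h import *
go(.6390,-.30,.0587,89)
for n,c in (("side",(260,150,360,225)),("scene",(210,180,310,255))):
    pic(n,"i_%s.png"%n,c,7)
E
```

```text
t 30.82 pt [ 0.6406 -0.3011  0.0612] yaw 89.0 tilt xy [0.0463 0.0054] F [-0.1 -0.  -1.1] w 0.0227 -> shift [ 0.11 -0.17  0.24] turn 0.0
```

View pics/i_side.png

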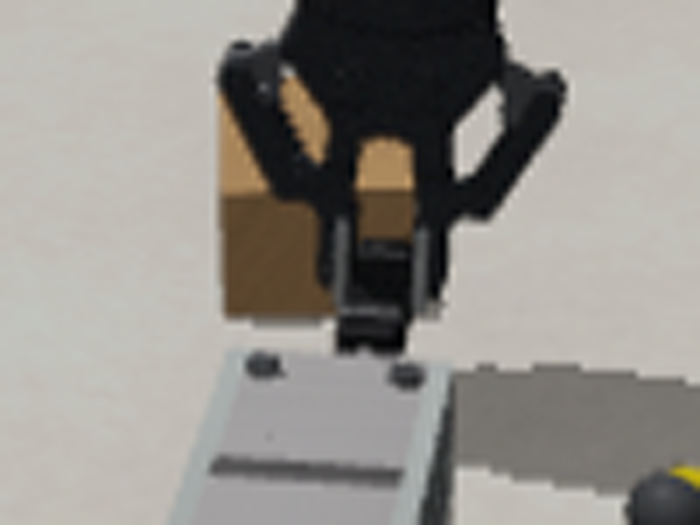

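View pics/i_scene.png

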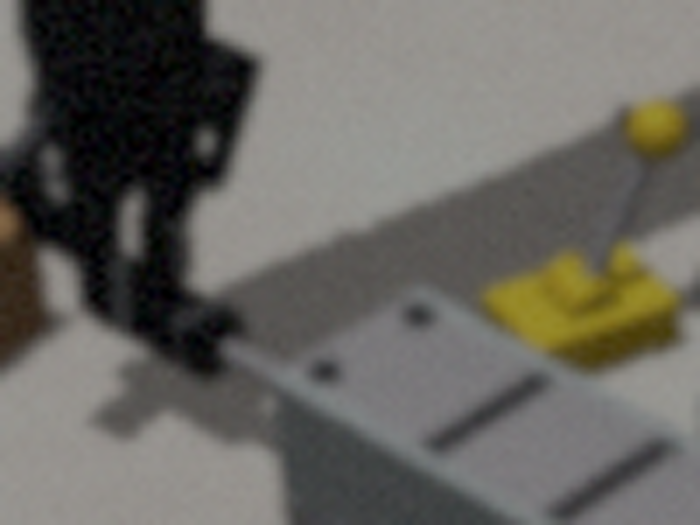

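Emit:
servo_tool(
  commands=[
    [1.5,0.1,-0.15,0.25,0],
    [1.5,0,0,0,0],
  ],
)

```text
clock: 31.18
tcp_pos: [0.6311, -0.3027, 0.2134]
tcp_rot: [0.015, 0.714, 0.7, 0.018]
contact_force: [0.0, 0.1, -1.5]
width: 0.0223
```

```bash
python3 - <<'E'
from h import *
go(.6393,-.28,.0587,89)
E
```

```text
t 31.18 pt [ 0.6382 -0.3022  0.0586] yaw 88.9 tilt xy [0.0456 0.0034] F [ 0.   0.1 -1.5] w 0.0223 -> shift [ 2.22  0.07 -0.  ] turn -0.1
```

Emit:
servo_tool(
  commands=[
    [1.5,1.2,0.07,0,0],
    [1.5,1.2,0,0,0],
    [1.5,0,0,0,0],
  ],
)

```text
clock: 31.55
tcp_pos: [0.6325, -0.2762, 0.2135]
tcp_rot: [0.014, 0.713, 0.7, 0.018]
contact_force: [0.2, -0.0, -1.1]
width: 0.0228
```

```bash
python3 - <<'E'
from h import *
go(.6399,-.25,.0587,89)
pic("wrist","w15.png")
E
```

```text
t 31.55 pt [ 0.6396 -0.2755  0.0587] yaw 88.95 tilt xy [0.0458 0.0044] F [ 0.2 -0.  -1.1] w 0.0228 -> shift [ 2.55 -0.02  0.01] turn -0.05
```

View pics/w15.png

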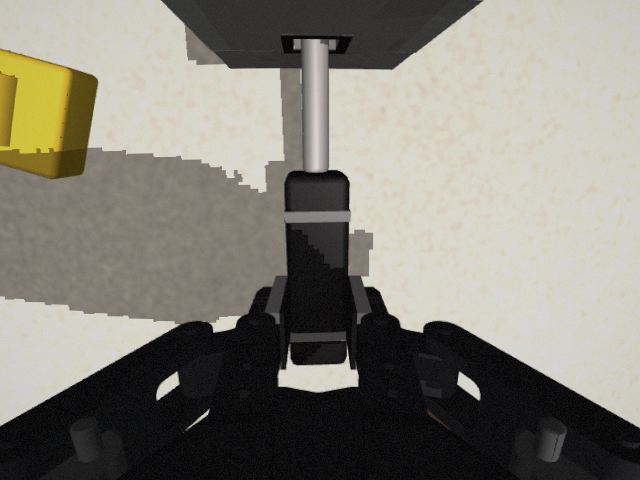

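The tip has entered the opening, centred at (316,45). Pushing on.

Emit:
servo_tool(
  commands=[
    [1.5,1.2,0,0,0],
    [1.5,1.2,0,0,0],
    [1.5,1.0,0,0,0],
    [1.5,0,0,0,0],
  ],
)

```text
clock: 32.1
tcp_pos: [0.6332, -0.2403, 0.2138]
tcp_rot: [0.015, 0.714, 0.7, 0.018]
contact_force: [-0.0, -0.1, -0.5]
width: 0.0224
```

```bash
python3 - <<'E'
from h import *
go(.6405,-.2285,.0587,89)
E
```

```text
t 32.1 pt [ 0.6403 -0.2397  0.0589] yaw 88.93 tilt xy [0.0459 0.0039] F [-0.  -0.1 -0.5] w 0.0224 -> shift [ 1.12 -0.    0.03] turn -0.07
```

Emit:
servo_tool(
  commands=[
    [1.5,0.7,0,0,0],
    [1.5,0.4,0,0,0],
    [1.5,0.2,0,0,0],
  ],
)

```text
clock: 32.48
tcp_pos: [0.6332, -0.2292, 0.2141]
tcp_rot: [0.016, 0.714, 0.7, 0.017]
contact_force: [0.2, -5.6, 0.2]
width: 0.0226
```

```bash
python3 - <<'E'
from h import *
go(.6405,-.2285,.0587,89)
pic("wrist","w16.png")
E
```

```text
t 32.48 pt [ 0.6404 -0.2292  0.0593] yaw 88.82 tilt xy [0.0463 0.0001] F [ 0.2 -5.6  0.2] w 0.0226 -> shift [0.07 0.01 0.06] turn -0.18
```

View pics/w16.png

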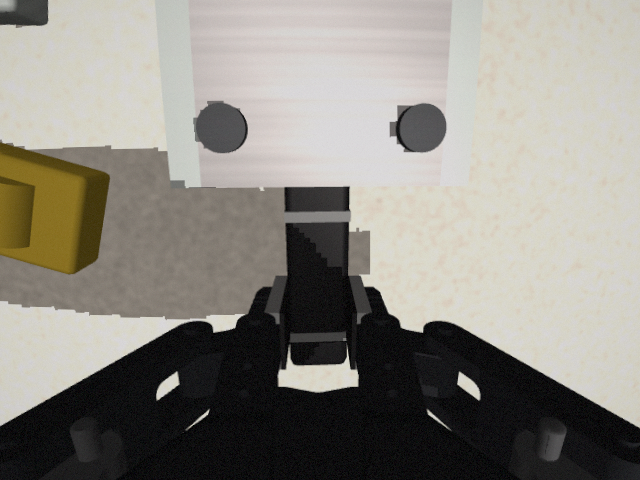

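Emit:
servo_tool(
  commands=[
    [1.5,0.2,0,0.25,0],
    [1.5,0.2,0,0,0],
    [4.5,0,0,0,0],
    [4.5,0,0,0,0],
    [4.5,0,0,0,0],
  ],
)

```text
clock: 33.15
tcp_pos: [0.6335, -0.2262, 0.2118]
tcp_rot: [0.017, 0.715, 0.699, 0.017]
contact_force: [0.4, 1.1, -0.0]
width: 0.0451
```

```bash
python3 - <<'E'
from h import *
go(.6405,-.2285,.2,89)
pic("wrist","w17.png");pic("side","s9.png",(240,130,380,235),5)
E
```

```text
t 33.15 pt [ 0.6409 -0.2264  0.057 ] yaw 88.7 tilt xy [ 0.0474 -0.0009] F [ 0.4  1.1 -0. ] w 0.0451 -> shift [ -0.21   0.65 -14.29] turn -0.3
```

View pics/w17.png

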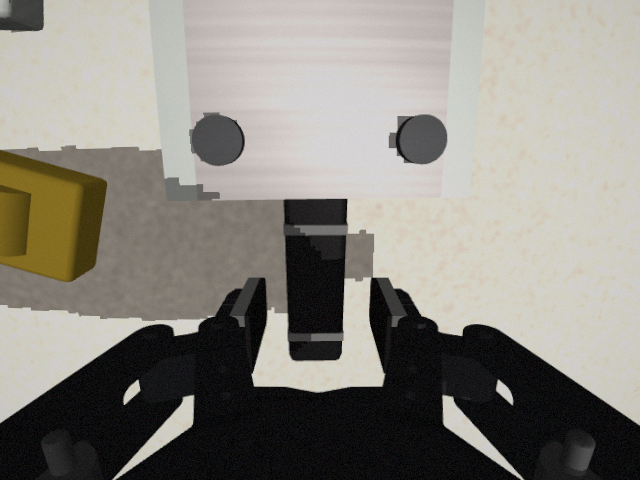

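View pics/s9.png

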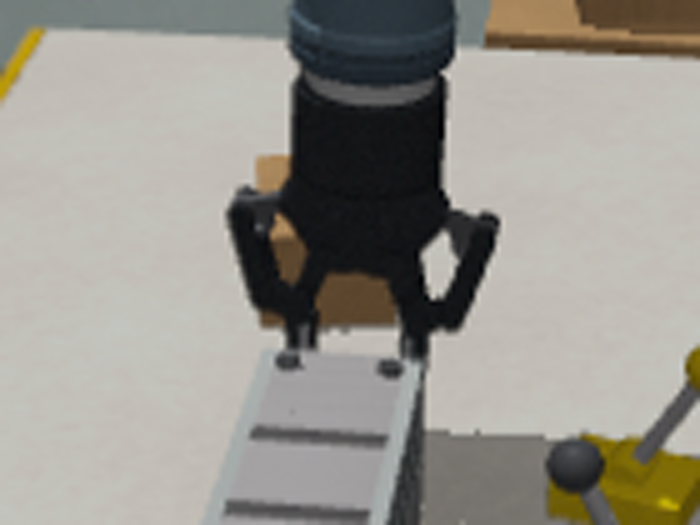

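Emit:
servo_tool(
  commands=[
    [4.5,0,0,-3,0],
    [4.5,0,0.3,-6,0],
    [4.5,0,0.3,-6,0],
    [4.5,-5,0,0,0],
    [4.5,0,0,0,0],
  ],
)

```text
clock: 33.88
tcp_pos: [0.6315, -0.2764, 0.3663]
tcp_rot: [0.016, 0.714, 0.7, 0.017]
contact_force: [-0.6, 0.0, -0.3]
width: 0.0453
```

```bash
python3 - <<'E'
from h import *
import pickle
st=pic("wrist","w18.png");pickle.dump(st,open("st_w18.pkl","wb"))
go(.6405,-.2285,.2,89)
im=cv2.imread("pics/raw_w18.png")
cv2.imwrite("pics/w18a.png",cv2.resize(im[80:280,200:440],None,fx=3,fy=3,interpolation=cv2.INTER_CUBIC))
E
```

```text
t 33.92 pt [ 0.6404 -0.272   0.2122] yaw 89.08 tilt xy [0.0489 0.0029] F [0.8 1.7 0.6] w 0.0453 -> shift [ 4.35 -0.13  1.23] turn 0.08
```

View pics/w18a.png

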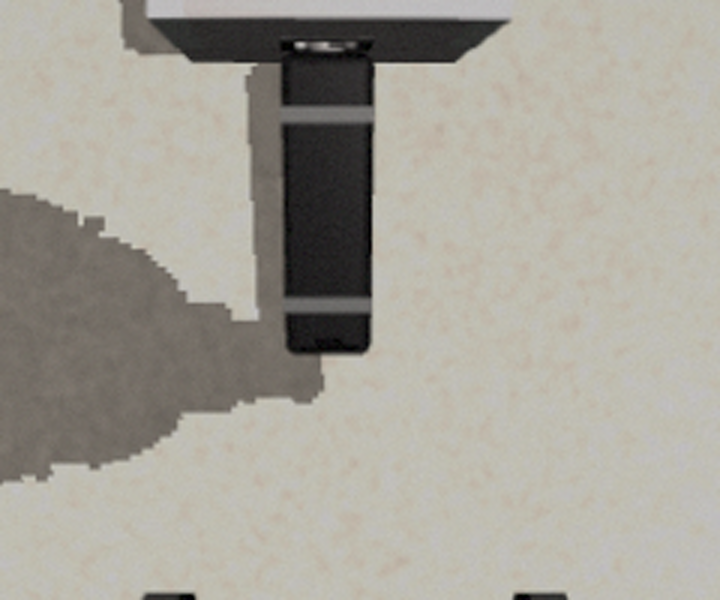

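```bash
python3 - <<'E'
from h import *
import pickle
st=pickle.load(open("st_w18.pkl","rb"))
a=lambda p:np.array(p)/3+[200,80]
for z in (.044,.05,.055): print(z,onz("wrist",a([(327,345),(327,57),(282,57),(374,57)]),z,st).round(4).tolist())
print(onz("wrist",a([(150,18),(510,18)]),.09,st), onz("wrist",a([(192,62),(455,62)]),0,st))
print(proj("wrist",[.640,-.1755,.055],st),proj("wrist",[.640,-.2555,.048],st))
E
```

```text
0.044 [[0.6384, -0.2551, 0.044], [0.6404, -0.179, 0.044], [0.6286, -0.1788, 0.044], [0.6527, -0.1791, 0.044]]
0.05 [[0.6383, -0.2542, 0.05], [0.6402, -0.1796, 0.05], [0.6287, -0.1794, 0.05], [0.6523, -0.1798, 0.05]]
0.055 [[0.6382, -0.2535, 0.055], [0.6401, -0.1802, 0.055], [0.6287, -0.18, 0.055], [0.652, -0.1803, 0.055]]
[[ 0.60068521 -0.17506549  0.09      ]
 [ 0.67986164 -0.17618796  0.09      ]] [[ 0.60089211 -0.17480534  0.        ]
 [ 0.68038242 -0.17609115  0.        ]]
[[308.76222963  92.54637846]] [[311.04832815 196.12782941]]
```

```bash
python3 - <<'E'
from h import *
go(.572,-.082,.2,89)
E
```

```text
t 33.92 pt [ 0.6404 -0.272   0.2122] yaw 89.08 tilt xy [0.0489 0.0029] F [0.8 1.7 0.6] w 0.0453 -> shift [18.88 -7.21  0.94] turn 0.08
```

Emit:
servo_tool(
  commands=[
    [0,4.7,-1.8,0,0],
    [0,4.7,-1.8,0,0],
    [0,4.7,-1.8,0,0],
    [0,4.7,-1.8,0,0],
    [0,0,0,0,0],
  ],
)

```text
clock: 34.55
tcp_pos: [0.561, -0.0726, 0.3623]
tcp_rot: [0.014, 0.711, 0.703, 0.019]
contact_force: [0.2, -0.0, 0.3]
width: 0.0001
```

```bash
python3 - <<'E'
from h import *
go(.572,-.082,.1,89)
pic("wrist","w19.png")
E
```

```text
t 34.55 pt [ 0.5684 -0.0714  0.2074] yaw 89.38 tilt xy [0.0473 0.0076] F [ 0.2 -0.   0.3] w 0.0001 -> shift [-1.14 -0.13 10.74] turn 0.38
```

View pics/w19.png

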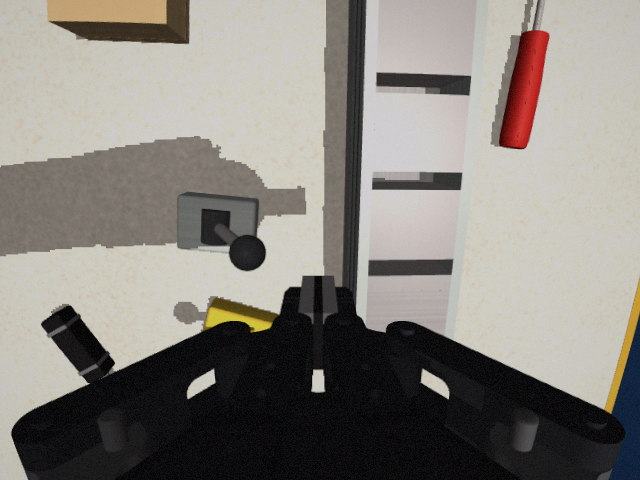

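```bash
python3 - <<'E'
from h import *
st=get_state();print(onz("wrist",[(247,253)],.092,st), onz("wrist",[(363,200)],.09,st))
E
```

```text
[[ 0.52266874 -0.0847542   0.092     ]] [[ 0.60555626 -0.04877596  0.09      ]]
```

Emit:
servo_tool(
  commands=[
    [0,-1.1,0,3,0],
    [0,0,0,3,0],
    [0,0,0,2,0],
    [0,0,0,0,0],
  ],
)

```text
clock: 35.1
tcp_pos: [0.5665, -0.0888, 0.2799]
tcp_rot: [0.016, 0.713, 0.701, 0.019]
contact_force: [0.4, 0.1, 0.1]
width: 0.0004
```

```bash
python3 - <<'E'
from h import *
go(.567,-.082,.1,89)
pic("side","s10.png",(240,100,480,290),3.3)
E
```

```text
t 35.1 pt [ 0.5741 -0.0881  0.125 ] yaw 89.03 tilt xy [0.0489 0.0043] F [0.4 0.1 0.1] w 0.0004 -> shift [ 0.59 -0.84  2.47] turn 0.03
```

View pics/s10.png

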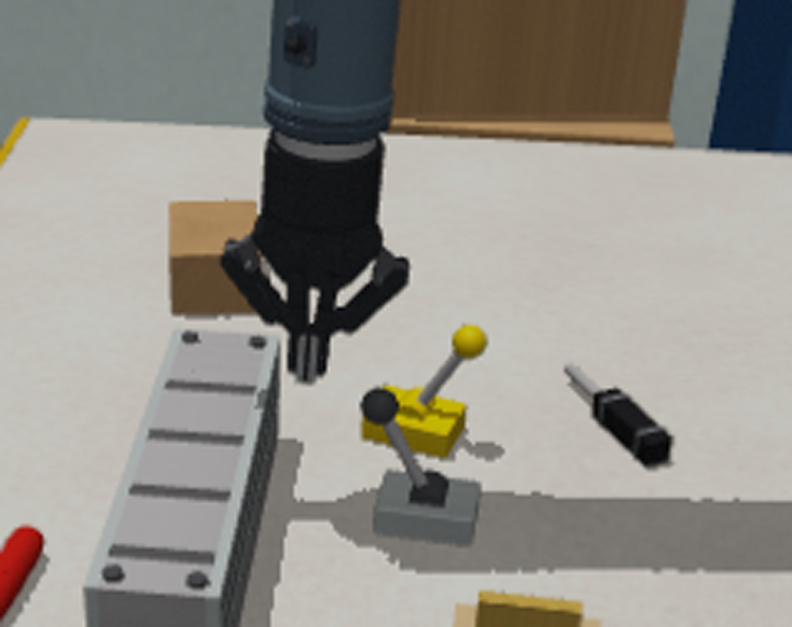

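Emit:
servo_tool(
  commands=[
    [0,0.5,-0.5,1.4,0],
    [0,0,0,1.3,0],
    [0,0,-1.5,0,0],
  ],
)

```text
clock: 35.52
tcp_pos: [0.5495, -0.0832, 0.2526]
tcp_rot: [0.018, 0.713, 0.701, 0.021]
contact_force: [-0.7, 0.0, 0.0]
width: 0.0003
```

```bash
python3 - <<'E'
from h import *
go(.4735,-.078,.098,89)
E
```

```text
t 35.52 pt [ 0.558  -0.0826  0.0978] yaw 89.0 tilt xy [0.055  0.0039] F [-0.7  0.   0. ] w 0.0003 -> shift [ 0.31 -8.45 -0.48] turn -0.0
```

Emit:
servo_tool(
  commands=[
    [0,0.1,-1.8,-0.1,0],
    [0,0.1,-1.8,-0.1,0],
    [0,0.1,-1.8,-0.1,0],
    [0,0,-1.5,-0.1,0],
    [0,0,-0.8,0,0],
  ],
)

```text
clock: 36.15
tcp_pos: [0.4724, -0.0781, 0.2521]
tcp_rot: [0.021, 0.712, 0.701, 0.024]
contact_force: [1.0, -0.2, 0.2]
width: 0.0002
```

```bash
python3 - <<'E'
from h import *
go(.4735,-.078,.098,89)
pic("side","s11.png",(240,100,480,290),3.3)
E
```

```text
t 36.15 pt [ 0.4822 -0.0774  0.0974] yaw 89.08 tilt xy [0.0631 0.0045] F [ 1.  -0.2  0.2] w 0.0002 -> shift [-0.07 -0.86 -0.11] turn 0.08
```

View pics/s11.png

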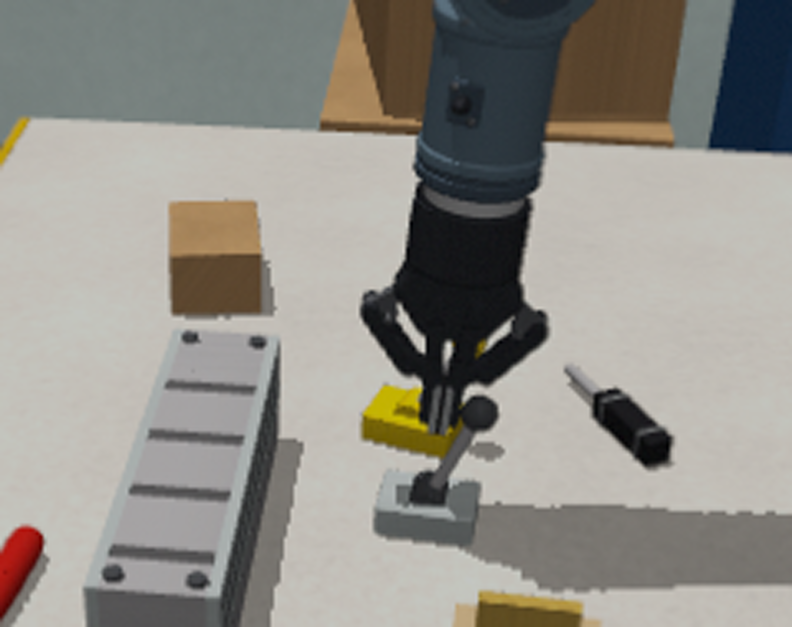

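Force is still about 1 N, so the lever hasn't reached its stop. Continuing in small steps.

Emit:
servo_tool(
  commands=[
    [0,0,-0.7,0,0],
    [0,0,-0.5,0,0],
    [0,0,-0.4,0,0],
  ],
)

```text
clock: 36.58
tcp_pos: [0.4608, -0.078, 0.2526]
tcp_rot: [0.026, 0.712, 0.701, 0.03]
contact_force: [10.7, 0.6, -5.8]
width: -0.0004
```

Emit:
servo_tool(
  commands=[
    [0,0,-0.2,0,0],
    [0,0,0,0,0],
    [0,0,2,0,0],
    [0,0,1.5,-2,0],
    [0,0,0,-6,0],
    [0,0,0,-6,0],
    [0,0,0,-5,0],
    [0,0,0,0,0],
  ],
)

```text
clock: 37.58
tcp_pos: [0.4779, -0.0801, 0.4484]
tcp_rot: [0.022, 0.713, 0.701, 0.027]
contact_force: [-0.6, 0.9, -0.5]
width: 0.0
```

```bash
python3 - <<'E'
from h import *
go(.4735,-.078,.098,89)
pic("side","s12.png",(230,120,490,400),2.1);pic("scene","sc12.png",(200,160,480,350),2.8);pic("wrist","w20.png")
E
```

```text
t 37.58 pt [ 0.4886 -0.0792  0.2938] yaw 89.07 tilt xy [0.0691 0.0061] F [-0.6  0.9 -0.5] w 0.0 -> shift [-0.05 -2.86 19.43] turn 0.07
```

View pics/s12.png

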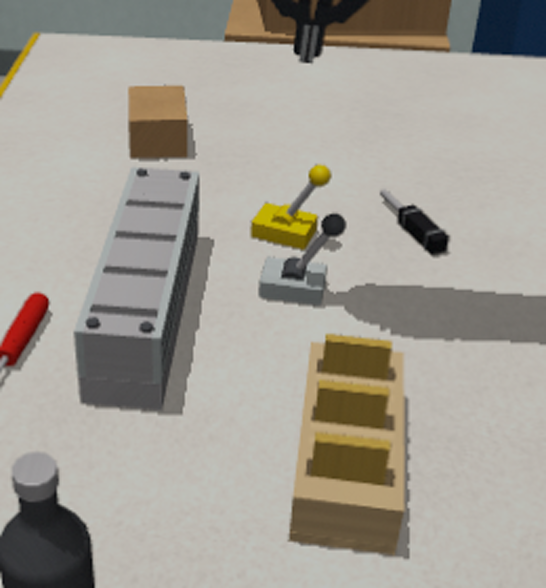

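View pics/sc12.png

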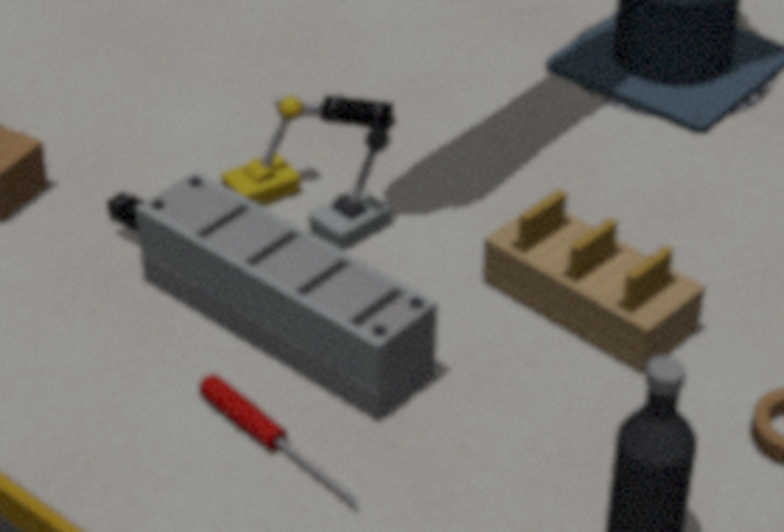

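View pics/w20.png

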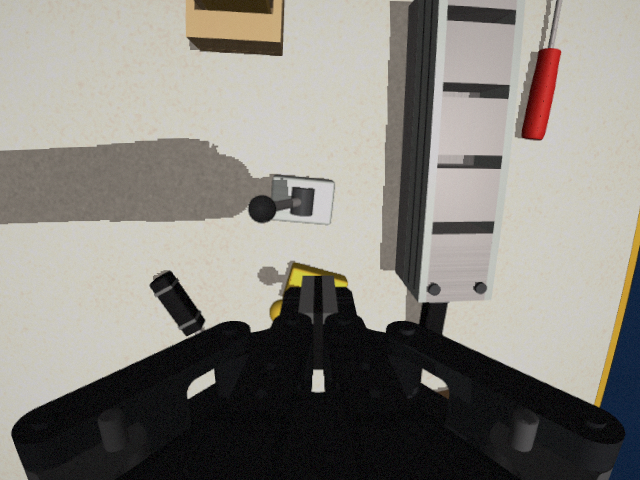

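The ball is back at its starting pixel, (388,227) in the side view. The probe sits against the end face and the three spacers stand in the rack. Handing in.

```bash
python3 -c "
from h import *
print(hand_in())"
```

```text
the job is handed in; nothing more can be done
None
```

The job is done and handed in at about 38 s on the robot's clock; hand-in gives no verdict.

**What I did:** I pushed the air lever over until it met its far stop (about 16 N). I then moved the three spacers present from the press tool into the three rack pockets. After that I pushed the probe in until its handle stopped against the end face and let go of it. Last, I pushed the lever back to its near stop (about 11 N) and raised the gripper clear of everything.

**Last checks:**
- **Spacers:** All three stand upright in the rack pockets in the final pictures. Their depth was not measured in those pictures; I judged it from each one bottoming on its pocket floor when set down.
- **Probe:** The rear of the handle measured at y ≈ -0.255 m, which puts the tip about 53–55 mm deep. The handle droops slightly in the loose bore, by an estimated 0.1 rad at most. I made this check before moving the lever back. The final pictures show the handle at the end face, but I did not measure it again.
- **Lever:** The ball is back at its starting pixel in the side view, (388,227).
- **Flask, roll, carton and screwdriver:** I touched none of them and saw no change in the pictures where they appear, but I did not measure them again.

**Off plan:**
- The third spacer pressed on its pocket floor with about 95 N at the wrist for a moment, under the 120 N limit.
- The tool slowly drifted to about 0.07 rad of tilt by the end, which I corrected for in the later moves.

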